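# Shim a lathe tool to centre height and lock it

## Robot

A 6-joint arm with a two-finger parallel gripper is mounted at the origin on the work surface. World frame = base frame: x ahead of the robot, y to its left, z up, the work surface at z = 0. Lengths are in m, angles in rad, forces in N, time in s.
With the tool pointing down it reaches from about 0.375 to 0.9 m from the base axis. Payload 3.1 kg.
Tool frame: the origin (TCP) lies midway between the tips of the shut fingers; the grasp point (between the pads) lies 19 mm behind it; z points along the fingers, y is the line along which they close (so a half turn about z gives the same grasp; the last joint's range is limited). The gripper opens to 87 mm and grips with 3 to 60 N. Pads are 19 mm wide; open, the fingers measure 117 mm over their backs; the gripper's body (75 mm by 190 mm) begins 51 mm behind the grasp point.
Start: joints at [-1.341, 0.527, 1.433, -0, 1.181, -0.178], TCP at [0.248, -0.574, 0.202] pointing down, gripper open.
Joint ranges: [-3.08, 3.08], [-0.75, 2.2], [0.22, 2.44], [-1.43, 4.57], [0, 2.65], [-2.85, 2.85]. Speed limits (rad/s): [2.79, 2.79, 3.14, 3.14, 3.14, 3.14].

## Interface

Orientations are given as a unit quaternion [x, y, z, w].
In Python, from rig import status, imaging, order gives the robot as it stands.
- The arm moves only by the tool arm_command, never from a script. Its argument "deltas" is one flat list of numbers, 5 for each row, row after row: the opening, from -1 (shut) to 1 (fully open), so that 0 is half open, then the shift along the tool's x, y, z in m, then the turn about the tool's z in rad. In form: [gripper, tx, ty, tz, roll, gripper, tx, ty, tz, roll, ...]. A call has 1 to 12 rows; each row shifts and turns the commanded pose from where the row before left it, along the tool's axes as they then stand; what a row does not reach is not made up. A row lasts 1/8 s, in which the tool goes at most 62.5 mm and 10.7 degrees, less where a joint would pass 70% of its speed; a pose out of reach is approached as far as the arm can. A call with a gripper value outside its range is refused whole. The fingers move at their own pace and stop on an object; "newtons" is the grip in N (left out, the last holds). Time passes only in rows, so rows that do not move let the fingers close. It gives the time, the measured TCP pose, the force, the opening and the grip force at its end, in the units of the state.
- status.get_obs(): the state, without advancing time (a new reading comes with each control period).
- imaging.camera(name): name is "side" or "top"; returns (picture, depth): 384x512x3 uint8, red, green, blue; 384x512 float32, m along the optical axis (not along the pixel's ray), 0 where there is no reading.
- imaging.camera_params(name): a dict with "intrinsics" (3x3 intrinsics, pixels), "camera_from_world" (4x4, takes a point from world to camera coordinates). Camera axes: x right, y up, looking along -z (the intrinsics and any distortion apply to the point x, -y, -z); pixel columns grow to the right and rows downward; lengths in m; the calibration is good to about 2 mm. A picture is of the moment at which its call begins. camera_params takes no time and is no camera call.
- order.hand_in(): hands the job in; it is judged then, once.
The state is a dict: "time": time; "q": joint angles; "joint_velocities": joint speeds; "joint_torque": joint torques, N m; "position": TCP position; "tool_rot": TCP orientation; "ft_force": force on the tool from outside, world axes, zero at the start; "moment": the same for the moment, N m; "grip_width": finger opening in m; "grip_force": force on a finger pad.
Only numpy, scipy, OpenCV 4.12 (cv2) and the standard library are available. Lean on these libraries where they do the work, as an engineer would, in place of code of your own. Each camera call takes 0.05 s, during which the arm holds its last target. There are 200 camera calls.

## Task

Pack the lathe tool holder up to centre height on the grey magnetic block: stack shims adding up to exactly 24 mm squarely on the black seat (brass are 6 mm, blue 9 mm, red 12 mm) and set the holder squarely and centred on top, its tip pointing at the steel centre point. Only when it sits there by itself, nudge the block's flush slide switch by its yellow ridge all the way from the red dot to the green dot. Every shim not used must end up in the orange tray; leave the can, bottle and mug alone.

Things in the scene. Friction and masses are not known exactly. Their poses are not given: they have to be found in the camera images.
- seat (a point): Centre of the black seat mark (94 x 46 mm) on top of the grey magnetic block, a fixed slab 220 x 120 x 20 mm; so 20 mm above the bench. Axes are the block's: x along it towards the steel centre point, y across (switch on the -y side), z up. The seat is open all round but for the green column (30 x 40 mm, top 82 mm above the bench), which begins 105 mm from this point in +x.
- centre_point (a point): Point of the fixed horizontal steel cone on the green column, 44 mm above the seat and 76 mm from its centre in +x. The tip of a holder resting on 24 mm of shims is level with it.
- switch (a joint): Flush slide switch of the magnetic block: 0 m = off (red dot), 0.012 m = on (green dot), sliding along the block's +x. An over-centre detent holds it at either end: it takes about 4 N to start it, less and less up to mid travel (0.006 m), after which it snaps on to the far end by itself; end stops at both ends.
- ridge (a point): Top centre of the switch's yellow ridge, 6 mm proud of the block's top, 5 mm along the slide direction and 18 mm across it; pushed from its red-dot side. It moves with the switch; when off it lies 6 mm towards -x and 65 mm towards -y of the seat centre.
- holder_c (a point): Centre (half-way up) of the dark steel lathe tool holder, a loose block 90 (x) x 40 (y) x 25 (z) mm, 0.4 kg, with a small cutting tool sticking out 20 mm from its +x end. Grip it across its 40 mm width.
- tip (a point): Brass-coloured cutting tip of the tool holder, 65 mm from the holder's centre along its +x, 20.5 mm above its underside.
- tray: Loose orange tray, 210 (x) x 120 (y) x 18 mm high, walls and floor 4 mm, 0.5 kg. Origin at the centre of its underside.
- shim6a_c (a point): Centre of a loose brass packing shim, a flat plate 80 (x) x 36 (y) x 6 mm (all brass ones are 6 mm thick). May be absent.
- shim6b_c (a point): Centre of a loose brass packing shim, a flat plate 80 (x) x 36 (y) x 6 mm (all brass ones are 6 mm thick). May be absent.
- shim9a_c (a point): Centre of a loose blue packing shim, a flat plate 80 (x) x 36 (y) x 9 mm (all blue ones are 9 mm thick). May be absent.
- shim9b_c (a point): Centre of a loose blue packing shim, a flat plate 80 (x) x 36 (y) x 9 mm (all blue ones are 9 mm thick). May be absent.
- shim12a_c (a point): Centre of a loose red packing shim, a flat plate 80 (x) x 36 (y) x 12 mm (all red ones are 12 mm thick). May be absent.
- shim12b_c (a point): Centre of a loose red packing shim, a flat plate 80 (x) x 36 (y) x 12 mm (all red ones are 12 mm thick). May be absent.
- spray: Bystander: small red spray can, 50 mm across, 105 mm tall; origin at the centre of its underside. Leave it alone.
- oil: Bystander: small yellow oil bottle, 48 mm across, 105 mm tall; origin at the centre of its underside. Leave it alone.
- mug: Bystander: yellow mug, 76 mm across, 85 mm tall; origin at the centre of its underside. Leave it alone.
Things that resemble listed ones, but are neither listed nor needed, are in the scene too. What is shaped like the part that bears shim9b_c but purple or white is not meant.

How it is judged:
On the way, in this order (a step that is already met when the one before it is completed fails the run):
1. the tool holder rests, released, on 24 mm of shims on the seat, its tip towards the centre point (x of holder_c in the frame of seat between -0.012 and 0.012 m and y of holder_c in the frame of seat between -0.01 and 0.01 m and z of holder_c in the frame of seat between 0.035 and 0.038 m and x of tip in the frame of seat above 0.045 m and angle between the x axis of holder_c and the x axis of seat, either way round below 0.17 rad and angle between holder_c's own z axis and vertical below 0.06 rad and contact force between holder and the fingers below 0.3 N), for 0.3 s.
2. the slide switch has been pushed over its detent to on (value of joint switch above 0.0098 m), for 0.2 s.
At the end, for the whole second after the job is handed in: Holder at rest, released, underside 22.5-25.5 mm over the seat, within 12 mm along and 10 mm across of its centre, turned < 0.17, tilted < 0.06 rad, tip to the centre point; switch > 9.8 mm; each shim within 14 mm and 0.2 rad in the stack or inside the upright tray (all of step 1 and linear speed of each of holder, tray below 0.02 m/s and value of joint switch above 0.0098 m and angle between tray's own z axis and vertical below 0.1 rad and ((horizontal distance between shim6a_c and seat below 0.014 m and z of shim6a_c in the frame of seat between 0 and 0.0235 m and angle between the x axis of shim6a_c and the x axis of seat, either way round below 0.2 rad) or (x of shim6a_c in the frame of tray between -0.105 and 0.105 m and y of shim6a_c in the frame of tray between -0.06 and 0.06 m and z of shim6a_c in the frame of tray between 0 and 0.045 m)) and ((horizontal distance between shim6b_c and seat below 0.014 m and z of shim6b_c in the frame of seat between 0 and 0.0235 m and angle between the x axis of shim6b_c and the x axis of seat, either way round below 0.2 rad) or (x of shim6b_c in the frame of tray between -0.105 and 0.105 m and y of shim6b_c in the frame of tray between -0.06 and 0.06 m and z of shim6b_c in the frame of tray between 0 and 0.045 m)) and ((horizontal distance between shim9a_c and seat below 0.014 m and z of shim9a_c in the frame of seat between 0 and 0.0235 m and angle between the x axis of shim9a_c and the x axis of seat, either way round below 0.2 rad) or (x of shim9a_c in the frame of tray between -0.105 and 0.105 m and y of shim9a_c in the frame of tray between -0.06 and 0.06 m and z of shim9a_c in the frame of tray between 0 and 0.045 m)) and ((horizontal distance between shim9b_c and seat below 0.014 m and z of shim9b_c in the frame of seat between 0 and 0.0235 m and angle between the x axis of shim9b_c and the x axis of seat, either way round below 0.2 rad) or (x of shim9b_c in the frame of tray between -0.105 and 0.105 m and y of shim9b_c in the frame of tray between -0.06 and 0.06 m and z of shim9b_c in the frame of tray between 0 and 0.045 m)) and ((horizontal distance between shim12a_c and seat below 0.014 m and z of shim12a_c in the frame of seat between 0 and 0.0235 m and angle between the x axis of shim12a_c and the x axis of seat, either way round below 0.2 rad) or (x of shim12a_c in the frame of tray between -0.105 and 0.105 m and y of shim12a_c in the frame of tray between -0.06 and 0.06 m and z of shim12a_c in the frame of tray between 0 and 0.045 m)) and ((horizontal distance between shim12b_c and seat below 0.014 m and z of shim12b_c in the frame of seat between 0 and 0.0235 m and angle between the x axis of shim12b_c and the x axis of seat, either way round below 0.2 rad) or (x of shim12b_c in the frame of tray between -0.105 and 0.105 m and y of shim12b_c in the frame of tray between -0.06 and 0.06 m and z of shim12b_c in the frame of tray between 0 and 0.045 m))); the robot touches nothing.
It fails at once if the spray is shoved more than 30 mm or tipped over (distance of spray from where it was at the start of the episode above 0.03 m or angle between spray's own z axis and vertical above 0.5 rad).
It fails at once if the oil is shoved more than 30 mm or tipped over (distance of oil from where it was at the start of the episode above 0.03 m or angle between oil's own z axis and vertical above 0.5 rad).
It fails at once if the mug is shoved more than 30 mm or tipped over (distance of mug from where it was at the start of the episode above 0.03 m or angle between mug's own z axis and vertical above 0.5 rad).
Of shim6a, shim6b, shim9a, shim9b, shim12a, shim12b only 5 to 6 are there at a start; the rules pass over those that are not, and their reading is None.
At some moment in a run one of tray, holder may be knocked a few centimetres aside while the robot is not near it.
Once in a run the grip may slacken for a moment while it holds something.
It also fails if it takes over 200 s, if anything falls off the work surface, if the arm or the gripper's body presses on something with over 40 N, if the wrist force passes 120 N, or if a joint passes its speed limit or range.

## Working session

There is one attempt and no reset: what is moved stays moved. The work goes in short steps, Python scripts to look and compute and a tool call to move; the robot and the scene stay as the last step left them, time stands still between calls to the robot, and variables do not carry over. Pictures are saved under pics/ and viewed, at most 14 in all, crops included, and the job is handed in when it is done.

Besides the shell and the picture viewer there is one more tool, called after "Emit:" as name(argument=value, ...) on one line, values as JSON. arm_command: Moves the arm, as the interface text tells. Its arguments: {"type":"object","properties":{"deltas":{"type":"array"},"newtons":{"type":"number"}},"required":["deltas"]}

```bash
mkdir -p pics; cat > h.py <<'E'
import numpy as np,cv2
from rig import status,imaging,order
def look(name,tag=None):
    im,d=imaging.camera(name)
    if tag: cv2.imwrite(f'pics/{tag}.png',im[...,::-1])
    return im,d
def cam(name):
    p=imaging.camera_params(name); return np.array(p['intrinsics']),np.array(p['camera_from_world'])
def world(name,d):
    K,T=cam(name); v,u=np.mgrid[:d.shape[0],:d.shape[1]]
    P=np.stack([(u-K[0,2])/K[0,0]*d,-(v-K[1,2])/K[1,1]*d,-d],-1)
    W=np.linalg.inv(T); return P@W[:3,:3].T+W[:3,3]
def ray(name,uv,z):
    K,T=cam(name); W=np.linalg.inv(T)
    r=W[:3,:3]@np.array([(uv[0]-K[0,2])/K[0,0],-(uv[1]-K[1,2])/K[1,1],-1]); o=W[:3,3]
    return o+r*(z-o[2])/r[2]
def proj(name,p):
    K,T=cam(name); q=T[:3,:3]@np.array(p)+T[:3,3]; q=np.array([q[0],-q[1],-q[2]]); q=K@q; return q[:2]/q[2]
E
python3 - <<'E'
from h import *
for n in('top','side'):
    im,d=look(n,n+'0'); np.savez(n+'0',im=im,d=d); K,T=cam(n); print(n,K[0,0],np.linalg.inv(T).round(3).tolist(),imaging.camera_params(n).keys())
s=status.get_obs(); print({k:np.round(v,3).tolist() for k,v in s.items()})
E
```

```text
top 485.69474962489 [[0.007, 0.983, -0.183, 0.248], [-1.0, 0.006, -0.001, 0.071], [0.0, 0.183, 0.983, 1.419], [0.0, 0.0, 0.0, 1.0]] dict_keys(['intrinsics', 'camera_from_world'])
side 489.9382725819216 [[-0.899, 0.291, -0.328, 0.014], [-0.438, -0.627, 0.644, 1.026], [-0.018, 0.723, 0.691, 1.102], [0.0, 0.0, 0.0, 1.0]] dict_keys(['intrinsics', 'camera_from_world'])
{'time': 0.1, 'q': [-1.341, 0.528, 1.434, -0.0, 1.181, -0.179], 'joint_velocities': [-0.001, -0.002, -0.002, 0.002, 0.002, -0.002], 'joint_torque': [-0.0, -44.099, -17.715, 0.064, 0.053, -0.0], 'position': [0.248, -0.573, 0.201], 'tool_rot': [0.979, 0.203, -0.0, -0.001], 'ft_force': [0.108, 0.172, 0.032], 'moment': [0.0, -0.002, 0.005], 'grip_force': 0.0, 'grip_width': 0.087}
```

View pics/top0.png

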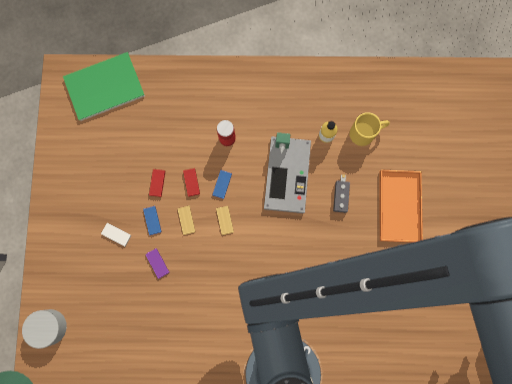

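View pics/side0.png

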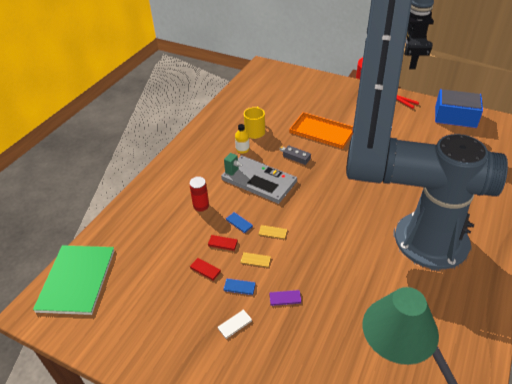

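```bash
cat >> h.py <<'E'
def shapes(name,im,lo,hi,z,amin=40,roi=None):
    """coloured blobs -> world centre, long-axis angle, size on plane z"""
    hsv=cv2.cvtColor(im,cv2.COLOR_RGB2HSV); m=cv2.inRange(hsv,np.array(lo),np.array(hi))
    if roi: k=np.zeros_like(m); k[roi[1]:roi[3],roi[0]:roi[2]]=1; m=m*k
    m=cv2.morphologyEx(m,cv2.MORPH_CLOSE,np.ones((3,3)))
    out=[]
    for c in cv2.findContours(m,cv2.RETR_EXTERNAL,cv2.CHAIN_APPROX_NONE)[0]:
        M=np.zeros_like(m); cv2.drawContours(M,[c],-1,255,-1); v,u=np.nonzero(M)
        if len(u)<amin: continue
        P=np.array([ray(name,p,z)[:2] for p in zip(u,v)]); c0=P.mean(0)
        w,V=np.linalg.eigh(np.cov((P-c0).T)); a=V[:,1]; a=a*np.sign(a[0])
        out.append((np.array([u.mean(),v.mean()]).round(1).tolist(),c0.round(4).tolist(),round(float(np.arctan2(a[1],a[0])),3),np.sqrt(12*w[::-1]).round(4).tolist()))
    return out
COL=dict(red=([0,150,60],[6,255,255],.012),brass=([20,100,120],[28,255,255],.006),blue=([102,150,60],[118,255,255],.009),orange=([7,200,150],[16,255,255],.01))
E
python3 - <<'E'
from h import *
z=np.load('top0.npz'); im,d=z['im'],z['d']
hsv=cv2.cvtColor(im,cv2.COLOR_RGB2HSV)
for p in((157,183),(191,182),(222,185),(152,220),(186,220),(224,220),(400,210),(279,183),(290,165),(342,197)): print(p,hsv[p[1],p[0]],world('top',d)[p[1],p[0]].round(4))
for k,(lo,hi,zz) in COL.items():
    for o in shapes('top',im,lo,hi,zz): print(k,o)
print('seat',shapes('top',im,[0,0,0],[180,255,45],.02,roi=(262,160,294,205)))
print('holder',shapes('top',im,[0,0,0],[180,110,115],.025,roi=(325,170,358,222)))
c=im[125:225,255:365]; cv2.imwrite('pics/c0.png',cv2.resize(c,None,fx=6,fy=6,interpolation=cv2.INTER_CUBIC)[...,::-1])
c=im[160:285,90:245]; cv2.imwrite('pics/c1.png',cv2.resize(c,None,fx=4,fy=4,interpolation=cv2.INTER_CUBIC)[...,::-1])
E
```

```text
(157, 183) [  1 176 183] [0.5369 0.3702 0.0111]
(191, 182) [  1 176 185] [0.5399 0.2692 0.0145]
(222, 185) [106 139 165] [0.533  0.1781 0.0068]
(152, 220) [106 138 164] [0.4273 0.3812 0.0054]
(186, 220) [ 20 120 214] [0.4283 0.2819 0.0032]
(224, 220) [ 20 119 217] [0.4292 0.1704 0.0021]
(400, 210) [ 12 162 232] [ 0.4617 -0.3468  0.0057]
(279, 183) [15 31 49] [0.5371 0.0096 0.0217]
(290, 165) [ 21  11 167] [ 0.5917 -0.023   0.0216]
(342, 197) [ 20  14 169] [ 0.4957 -0.1735  0.0267]
red ([156.7, 182.5], [0.5382, 0.3711], -0.103, [0.0808, 0.0378])
red ([191.0, 182.1], [0.54, 0.2695], 0.219, [0.0809, 0.0364])
red ([227.0, 139.4], [0.672, 0.1654], -1.34, [0.0491, 0.0338])
brass ([224.3, 219.9], [0.4291, 0.1693], 0.231, [0.0775, 0.0342])
brass ([185.9, 220.0], [0.4279, 0.2817], 0.26, [0.078, 0.0349])
brass ([328.0, 130.7], [0.7031, -0.1397], 1.091, [0.0475, 0.0399])
brass ([366.2, 128.3], [0.7118, -0.256], -0.857, [0.1058, 0.0741])
seat []
holder [([340.7, 196.8], [0.4967, -0.17], -0.087, [0.0912, 0.0413])]
```

View pics/c0.png

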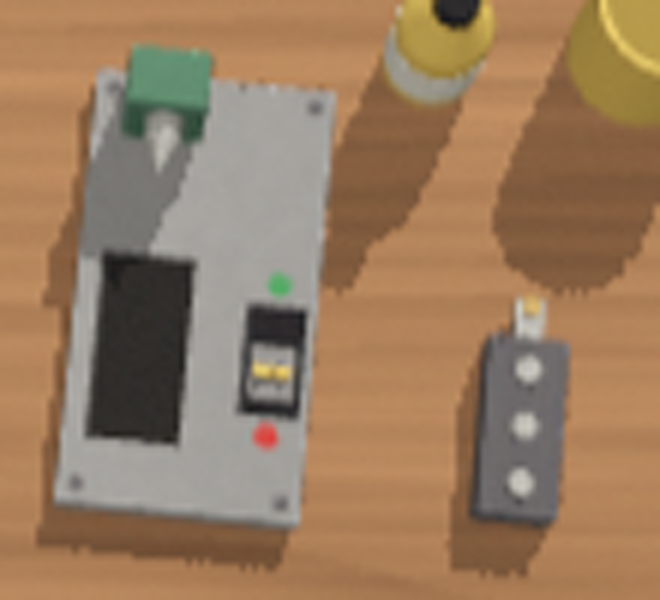

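View pics/c1.png

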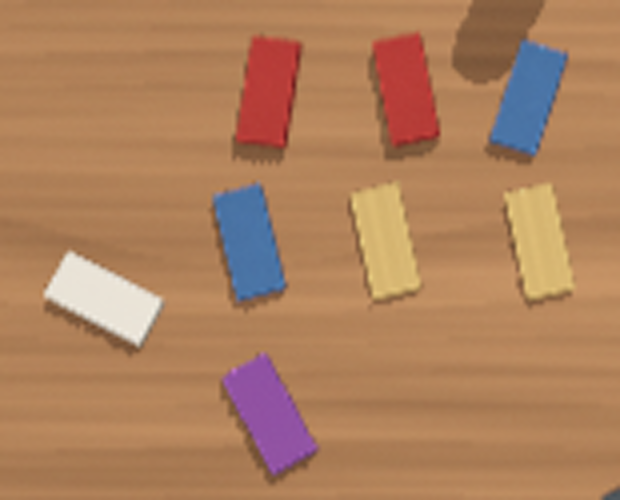

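Views: the block has seat mark around (279,183) and column up-image, the switch ridge is near (300,186) at the red dot, and the holder at (341,197) has its tip up-image. The shims are red (157,183),(191,182), blue (222,185),(152,220) and brass (186,220),(224,220). Purple (157,264) and white (116,235) are decoys, and the second blue at (152,220) is true blue. Plan: 12+12 red in the stack, the other four in the tray.

```bash
sed -i "s/\[102,150,60\]/[102,110,60]/; s/\[7,200,150\],\[16,255,255\]/[9,145,190],[14,255,255]/" h.py
cat >> h.py <<'E'
def goto(x,y,z,psi):
    """rows units: shift in present tool axes and the roll (mod pi) to reach the pose"""
    s=status.get_obs(); q=s['tool_rot']; p=s['position']; c=2*np.arctan2(q[1],q[0]); d=np.array([x,y])-p[:2]
    tx=d@[np.cos(c),np.sin(c)]; ty=d@[np.sin(c),-np.cos(c)]; r=-(psi-c); r=(r+np.pi/2)%np.pi-np.pi/2
    print('t=%.1f'%s['time'],'pos',np.round(p,4),'psi %.3f'%c,'| tx %.4f ty %.4f tz %.4f roll %.3f'%(tx,ty,p[2]-z,r),'| q6 after ~',round(float(np.arctan2(y,x)+np.pi/2-(c-r)),2),'w %.4f f %.1f'%(s['grip_width'],s['grip_force']),np.round(s['ft_force'],1))
E
python3 - <<'E'
from h import *
z=np.load('top0.npz'); im,d=z['im'],z['d']
for k in('blue','orange'):
    for o in shapes('top',im,*COL[k],amin=150): print(k,o)
print('seat',shapes('top',im,[0,0,0],[180,255,65],.02,roi=(262,160,291,205)))
print('ridge',shapes('top',im,[18,90,150],[32,255,255],.026,amin=3,roi=(290,175,312,197)))
im,d=look('side'); np.savez('side0',im=im,d=d)
for k in('red','brass','blue','orange'):
    for o in shapes('side',im,*COL[k],amin=100): print('side',k,o)
print('seat',shapes('side',im,[0,0,0],[180,255,65],.02,roi=(240,165,283,196)))
goto(.54,.2695,.15,.219)
E
```

```text
Traceback (most recent call last):
  File "h.py", line 28, in shapes
    P=np.array([ray(name,p,z)[:2] for p in zip(u,v)]); c0=P.mean(0)
                ~~~^^^^^^^^^^
  File "h.py", line 14, in ray
    K,T=cam(name); W=np.linalg.inv(T)
        ~~~^^^^^^
  File "h.py", line 8, in cam
    p=imaging.camera_params(name); return np.array(p['intrinsics']),np.array(p['camera_from_world'])
ValueError: time passes only in moves, steps and waits
```

```bash
sed -i '1a from functools import lru_cache' h.py; sed -i 's/^def cam(name)/@lru_cache\ndef cam(name)/' h.py
python3 - <<'E'
from h import *
z=np.load('top0.npz'); im,d=z['im'],z['d']
for k in('blue','orange'):
    for o in shapes('top',im,*COL[k],amin=150): print(k,o)
print('seat',shapes('top',im,[0,0,0],[180,255,65],.02,roi=(262,160,291,205)))
print('ridge',shapes('top',im,[18,90,150],[32,255,255],.026,amin=3,roi=(290,175,312,197)))
im,d=look('side'); np.savez('side0',im=im,d=d)
for k in('red','brass','blue','orange'):
    for o in shapes('side',im,*COL[k],amin=100): print('side',k,o)
print('seat',shapes('side',im,[0,0,0],[180,255,65],.02,roi=(240,165,283,196)))
goto(.54,.2695,.15,.219)
E
```

```text
blue ([151.9, 220.2], [0.4263, 0.3808], 0.279, [0.0768, 0.035])
blue ([221.7, 184.0], [0.5356, 0.1789], -0.286, [0.078, 0.0338])
orange ([399.0, 207.7], [0.4683, -0.3429], -0.071, [0.1996, 0.1094])
seat [([278.0, 182.5], [0.5389, 0.0124], -0.077, [0.0905, 0.0429])]
ridge [([299.5, 186.5], [0.5262, -0.0501], -1.563, [0.0181, 0.0054])]
side red ([204.9, 268.7], [0.5347, 0.3772], -0.126, [0.0835, 0.0398])
side red ([222.3, 242.4], [0.5375, 0.2759], 0.186, [0.0814, 0.042])
side red ([199.5, 198.1], [0.6914, 0.1494], -0.904, [0.1023, 0.05])
side red ([407.2, 101.3], [0.2354, -0.646], -0.352, [0.0836, 0.0481])
side brass ([255.2, 259.1], [0.4271, 0.2851], 0.249, [0.078, 0.0329])
side brass ([272.4, 231.3], [0.4273, 0.1724], 0.234, [0.0764, 0.0329])
side brass ([251.8, 124.6], [0.7205, -0.2688], -1.295, [0.2057, 0.087])
side brass ([61.1, 53.8], [1.7756, -0.4134], -0.991, [1.1283, 0.6355])
side blue ([239.1, 286.1], [0.4241, 0.3855], 0.277, [0.0789, 0.0377])
side blue ([238.8, 222.0], [0.533, 0.1841], -0.304, [0.0799, 0.0356])
side blue ([457.1, 113.4], [0.047, -0.6492], 0.204, [0.17, 0.163
[... 1531 characters left out ...]
([498.9, 130.8], [-0.1082, -0.6024], 1.55, [0.2545, 0.016])
side orange ([402.5, 122.6], [0.2173, -0.5064], -1.568, [0.1801, 0.0575])
side orange ([422.2, 128.4], [0.1434, -0.5013], 1.497, [0.1922, 0.0453])
side orange ([141.8, 178.4], [0.9132, 0.132], 1.56, [0.7608, 0.0439])
side orange ([305.2, 106.0], [0.5853, -0.4603], -1.521, [0.4247, 0.2885])
side orange ([150.7, 269.5], [0.6772, 0.4053], -1.414, [1.022, 0.3993])
side orange ([250.0, 66.2], [0.916, -0.6349], 1.469, [0.2346, 0.0329])
seat [([262.4, 183.6], [0.5373, 0.0148], -0.077, [0.0902, 0.041])]
t=0.1 pos [ 0.2478 -0.5732  0.2013] psi 0.408 | tx 0.6025 ty -0.6576 tz 0.0513 roll 0.189 | q6 after ~ 1.81 w 0.0871 f 0.0 [-0.1  0.7 -0. ]
```

Emit:
arm_command(deltas=[0.4, 0.04, -0.044, 0, 0, 0.4, 0.04, -0.044, 0, 0, 0.4, 0.04, -0.044, 0, 0, 0.4, 0.04, -0.044, 0, 0, 0.4, 0.04, -0.044, 0, 0, 0.4, 0.04, -0.044, 0, 0, 0.4, 0.04, -0.044, 0, 0, 0.4, 0.04, -0.044, 0, 0, 0.4, 0.04, -0.044, 0, 0, 0.4, 0.04, -0.044, 0, 0, 0.4, 0.04, -0.044, 0, 0, 0.4, 0.04, -0.044, 0, 0], newtons=25)

```text
time: 1.65
position: [0.4795, 0.1033, 0.2021]
tool_rot: [0.979, 0.203, 0.0, 0.0]
ft_force: [1.2, -0.4, 0.1]
grip_width: 0.0609
grip_force: 0.0
```

```bash
python3 -c "
from h import *
goto(.539,.2715,.06,.21)"
```

```text
t=1.6 pos [0.4795 0.1033 0.2021] psi 0.408 | tx 0.1213 ty -0.1308 tz 0.1421 roll 0.198 | q6 after ~ 1.83 w 0.0609 f 0.0 [ 1.2 -0.4  0.1]
```

Emit:
arm_command(deltas=[0.4, 0.04, -0.0436, 0, 0, 0.4, 0.04, -0.0436, 0.02, 0, 0.4, 0.0413, -0.0436, 0.02, 0, 0.4, 0, 0, 0.05, 0.1, 0.4, 0, 0, 0.05, 0.098, 0.4, 0, 0, 0, 0, 0.4, 0, 0, 0, 0])

```text
time: 2.52
position: [0.5395, 0.269, 0.0635]
tool_rot: [0.994, 0.105, 0.001, -0.0]
ft_force: [0.4, 0.9, -0.1]
grip_width: 0.0611
grip_force: 0.0
```

```bash
python3 - <<'E'
from h import *
goto(.539,.2715,.004,.21)
im,d=look('side'); a=im[200:300,170:310]
cv2.imwrite('pics/s1.png',cv2.resize(a,None,fx=5,fy=5,interpolation=cv2.INTER_CUBIC)[...,::-1])
E
```

```text
t=2.5 pos [0.5395 0.269  0.0635] psi 0.211 | tx 0.0001 ty -0.0026 tz 0.0595 roll 0.001 | q6 after ~ 1.83 w 0.0611 f 0.0 [ 0.4  0.9 -0.1]
```

View pics/s1.png

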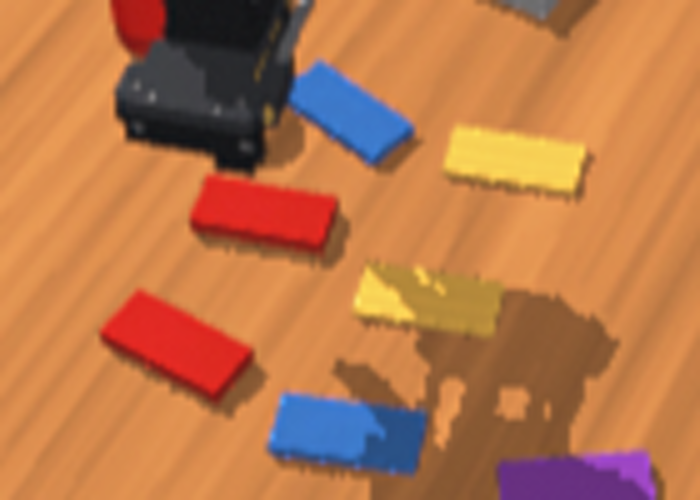

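The near fingertip (about pixel (218,230)) sits over the red shim at (222,242), with clear floor on both sides. I'll descend and grip.

Emit:
arm_command(deltas=[0.4, 0, -0.0025, 0.03, 0, 0.4, 0, 0, 0.029, 0, 0.4, 0, 0, 0, 0, -1, 0, 0, 0, 0, -1, 0, 0, 0, 0, -1, 0, 0, 0, 0, -1, 0, 0, 0, 0, -1, 0, 0, 0, 0, -1, 0, 0, -0.05, 0, -1, 0, 0, -0.05, 0, -1, 0, 0, 0, 0])

```text
time: 3.95
position: [0.5412, 0.2723, 0.1075]
tool_rot: [0.994, 0.105, 0.005, -0.001]
ft_force: [-0.6, 0.1, 0.2]
grip_width: 0.0006
grip_force: 0.0
```

```bash
python3 - <<'E'
from h import *
goto(.538,.0136,.14,-.077)
for n in('top','side'):
    im,d=look(n)
    for o in shapes(n,im,*COL['red'],roi=(140,165,300,290)): print(n,o)
E
```

```text
t=4.0 pos [0.5412 0.2723 0.1075] psi 0.210 | tx -0.0570 ty 0.2524 tz -0.0325 roll 0.287 | q6 after ~ 1.67 w 0.0006 f 0.0 [-0.6  0.1  0.2]
side ([204.9, 268.7], [0.5347, 0.3772], -0.126, [0.0835, 0.0398])
side ([222.3, 242.4], [0.5375, 0.2759], 0.186, [0.0814, 0.042])
side ([194.9, 193.6], [0.7151, 0.1386], -0.978, [0.0598, 0.0304])
```

Emit:
arm_command(deltas=[0.4, 0, 0, 0, 0, 0.4, 0, 0, 0, 0, 0.4, 0, 0, 0.05, 0, 0.4, 0, 0, 0.05, 0, 0.4, 0, 0, 0, 0, 0.4, 0, 0, 0, 0])

```text
time: 4.8
position: [0.5386, 0.2715, 0.004]
tool_rot: [0.995, 0.105, 0.0, -0.0]
ft_force: [-0.0, 0.1, -0.3]
grip_width: 0.0525
grip_force: 0.0
```

```bash
python3 - <<'E'
from h import *
goto(.539,.2715,.004,.21)
im,d=look('side'); a=im[200:300,170:310]
cv2.imwrite('pics/s2.png',cv2.resize(a,None,fx=5,fy=5,interpolation=cv2.INTER_CUBIC)[...,::-1])
E
```

```text
t=4.8 pos [0.5386 0.2715 0.004 ] psi 0.210 | tx 0.0004 ty 0.0001 tz -0.0000 roll -0.000 | q6 after ~ 1.83 w 0.0525 f 0.0 [-0.   0.1 -0.3]
```

View pics/s2.png

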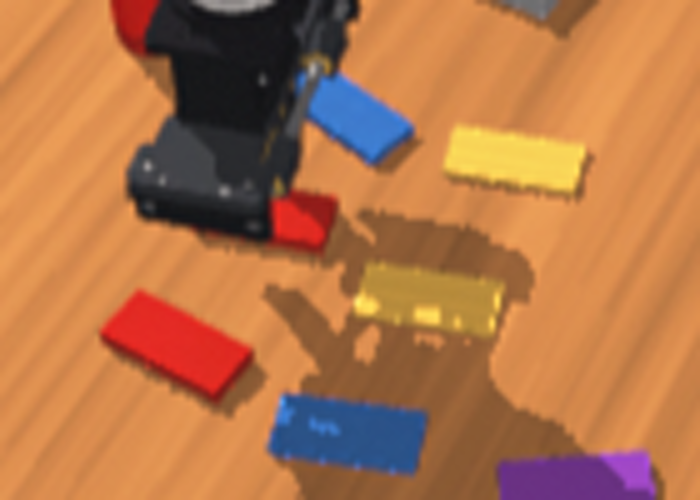

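The fingers straddle the red shim, but the first closing passed over it, so when open the tips must sit higher than the TCP. I'll feel down in small steps.

Emit:
arm_command(deltas=[0.08, 0, 0, 0, 0, 0.08, 0, 0, 0, 0, 0.08, 0, 0, 0.002, 0, 0.08, 0, 0, 0.002, 0, 0.08, 0, 0, 0.001, 0, 0.08, 0, 0, 0, 0])

```text
time: 5.6
position: [0.5377, 0.2712, -0.0019]
tool_rot: [0.995, 0.105, -0.0, 0.0]
ft_force: [0.7, 0.6, 0.1]
grip_width: 0.0471
grip_force: 0.0
```

Emit:
arm_command(deltas=[0.08, 0, 0, 0.001, 0, 0.08, 0, 0, 0.001, 0, 0.08, 0, 0, 0.001, 0, 0.08, 0, 0, 0, 0, 0.08, 0, 0, 0, 0])

```text
time: 6.22
position: [0.5378, 0.2713, -0.0047]
tool_rot: [0.995, 0.105, 0.0, 0.0]
ft_force: [-0.6, 0.6, 0.1]
grip_width: 0.0469
grip_force: 0.0
```

Emit:
arm_command(deltas=[-1, 0, 0, 0, 0, -1, 0, 0, 0, 0, -1, 0, 0, 0, 0, -1, 0, 0, 0, 0])

```text
time: 6.72
position: [0.5378, 0.2713, -0.0047]
tool_rot: [0.995, 0.105, 0.0, 0.0]
ft_force: [-0.1, -0.8, 0.2]
grip_width: 0.0154
grip_force: 0.0
```

Emit:
arm_command(deltas=[0.2, 0, 0, -0.05, 0, 0.2, 0, 0, -0.05, 0, 0.2, 0, 0, -0.05, 0, 0.2, 0, 0, -0.05, 0, 0.2, 0, 0, 0, 0, 0.2, 0, 0, 0, 0, 0.2, 0, 0, 0, 0])

```text
time: 7.6
position: [0.5364, 0.2708, 0.1934]
tool_rot: [0.995, 0.105, -0.002, 0.0]
ft_force: [-0.2, -0.7, 0.2]
grip_width: 0.0519
grip_force: 0.0
```

```bash
python3 - <<'E'
from h import *
s=status.get_obs(); p=s['position']; print(p,s['grip_width']); c=.21
im,d=look('side'); W=world('side',d)-p
X=W[...,:2]@[np.cos(c),np.sin(c)]; Y=W[...,:2]@[np.sin(c),-np.cos(c)]; Z=W[...,2]
m=(abs(X)<.06)&(abs(Y)<.12)&(Z>-.06)&(Z<.12)&(d>0)
for a in np.arange(-.06,.12,.01):
    k=m&(Z>=a)&(Z<a+.01)
    if k.sum(): print(round(a,2),k.sum(),'X',np.percentile(X[k],[2,50,98]).round(3),'Y',np.percentile(Y[k],[2,25,50,75,98]).round(3))
u,v=proj('side',p); print(u,v); u,v=int(u),int(v); a=im[v-60:v+50,u-75:u+75]
cv2.imwrite('pics/s3.png',cv2.resize(a,None,fx=5,fy=5,interpolation=cv2.INTER_CUBIC)[...,::-1])
E
```

```text
[0.53643813 0.27083854 0.19338555] 0.05189118637991227
0.01 2 X [0.002 0.005 0.009] Y [-0.034 -0.034 -0.033 -0.033 -0.033]
0.02 25 X [-0.011 -0.003  0.012] Y [-0.038 -0.036 -0.035 -0.035  0.032]
0.03 12 X [-0.011 -0.     0.009] Y [-0.038 -0.037 -0.036 -0.035 -0.034]
0.05 1 X [-0.001 -0.001 -0.001] Y [0.028 0.028 0.028 0.028 0.028]
0.06 9 X [-0.008 -0.005 -0.003] Y [0.023 0.024 0.026 0.028 0.03 ]
0.07 9 X [-0.012 -0.01  -0.007] Y [0.028 0.029 0.031 0.032 0.036]
0.08 11 X [-0.025 -0.007  0.032] Y [-0.087 -0.086 -0.085  0.029  0.032]
0.09 127 X [-0.038 -0.016  0.035] Y [-0.09  -0.088 -0.086 -0.036  0.08 ]
0.1 188 X [-0.038 -0.029  0.03 ] Y [-0.09  -0.087 -0.016  0.029  0.081]
0.11 195 X [-0.037 -0.027  0.036] Y [-0.095 -0.093 -0.039  0.038  0.082]
218.19270650824845 196.76987665437622
```

View pics/s3.png

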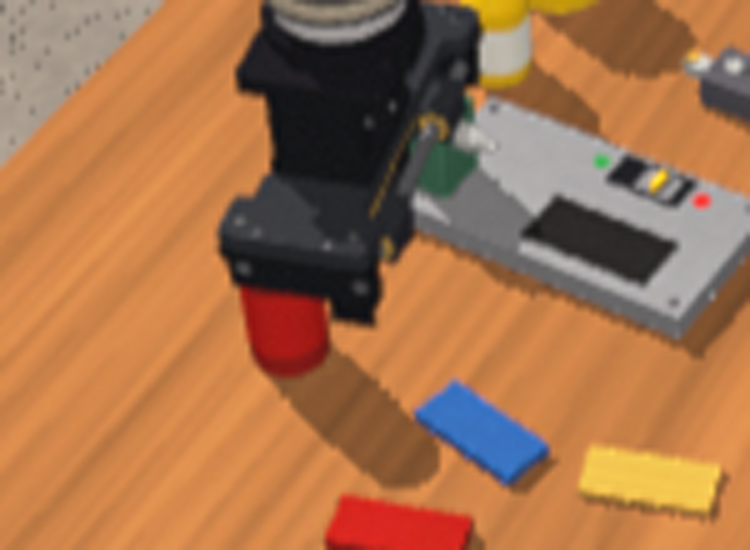

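The picture and depth show the fingertips about 17 mm above the reported TCP, around crop (360,310) against projected (375,300). The body is offset by the same amount. I'll go correspondingly lower and feel for the bench.

Emit:
arm_command(deltas=[0.4, 0.002, -0.002, 0.06, 0, 0.4, 0, 0, 0.06, 0, 0.4, 0, 0, 0.06, 0, 0.4, 0, 0, 0.021, 0, 0.4, 0, 0, 0.001, 0, 0.4, 0, 0, 0, 0, 0.4, 0, 0, 0.001, 0, 0.4, 0, 0, 0.001, 0, 0.4, 0, 0, 0, 0, 0.4, 0, 0, 0, 0])

```text
time: 8.9
position: [0.5395, 0.2737, -0.0083]
tool_rot: [0.995, 0.105, 0.0, -0.0]
ft_force: [0.2, 0.6, 0.2]
grip_width: 0.0609
grip_force: 0.0
```

Emit:
arm_command(deltas=[-1, 0, 0, 0, 0, -1, 0, 0, 0, 0, -1, 0, 0, 0, 0, -1, 0, 0, 0, 0, -1, 0, 0, 0, 0])

```text
time: 9.52
position: [0.5401, 0.2761, -0.0065]
tool_rot: [0.995, 0.104, 0.001, -0.002]
ft_force: [-3.8, 8.1, 18.7]
grip_width: 0.0193
grip_force: 27.0
```

Emit:
arm_command(deltas=[0.4, 0, 0, -0.01, 0, 0.4, 0, 0, 0, 0, 0.4, 0, 0, 0, 0, 0.4, 0, 0, 0, 0, 0.4, 0, 0, 0, 0, 0.4, 0, 0, 0, 0])

```text
time: 10.28
position: [0.5392, 0.2735, 0.0011]
tool_rot: [0.995, 0.105, -0.0, 0.0]
ft_force: [0.2, 0.3, -0.4]
grip_width: 0.0601
grip_force: 0.0
```

```bash
python3 - <<'E'
from h import *
goto(.539,.2715,-.016,.21)
im,d=look('side'); u,v=222,235
for o in shapes('side',im,*COL['red'],roi=(180,225,260,258)): print(o)
a=im[v-50:v+40,u-60:u+60]
cv2.imwrite('pics/s4.png',cv2.resize(a,None,fx=6,fy=6,interpolation=cv2.INTER_CUBIC)[...,::-1])
E
```

```text
t=10.3 pos [0.5392 0.2735 0.0011] psi 0.210 | tx -0.0007 ty 0.0019 tz 0.0171 roll -0.000 | q6 after ~ 1.83 w 0.0601 f 0.0 [ 0.2  0.3 -0.4]
([230.0, 243.4], [0.5155, 0.2699], -1.294, [0.04, 0.0341])
```

View pics/s4.png

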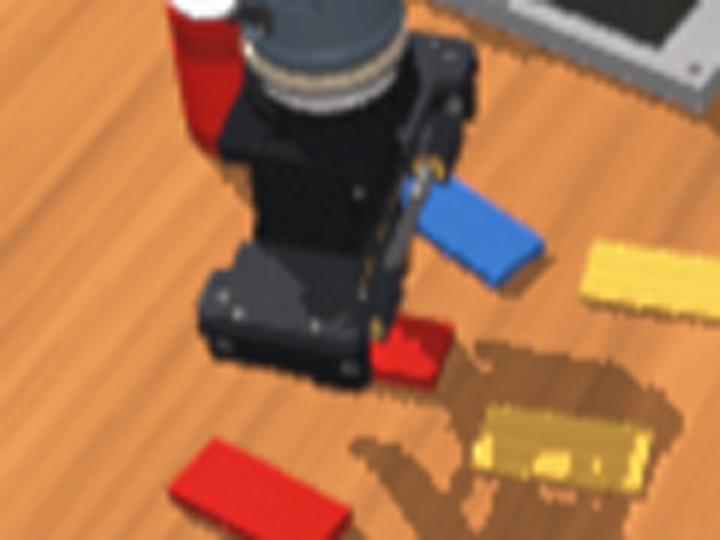

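The shim is still in place at about (230,243), partly hidden by the gripper body. I'll go lower, feeling as I go.

Emit:
arm_command(deltas=[0.4, 0, 0.001, 0.006, 0, 0.4, 0, 0, 0.006, 0, 0.4, 0, 0, 0.002, 0, 0.4, 0, 0, 0.001, 0, 0.4, 0, 0, 0.001, 0, 0.4, 0, 0, 0, 0])

```text
time: 11.08
position: [0.5397, 0.2727, -0.0146]
tool_rot: [0.995, 0.105, 0.0, -0.0]
ft_force: [0.1, 0.0, 1.3]
grip_width: 0.0611
grip_force: 0.0
```

Emit:
arm_command(deltas=[-1, 0, 0, 0, 0, -1, 0, 0, 0, 0, -1, 0, 0, 0, 0, -1, 0, 0, 0, 0, -1, 0, 0, 0, 0])

```text
time: 11.7
position: [0.5396, 0.2725, -0.0146]
tool_rot: [0.994, 0.105, 0.0, 0.0]
ft_force: [0.3, -1.0, 0.1]
grip_width: 0.0354
grip_force: 25.0
```

Emit:
arm_command(deltas=[-1, 0, 0, -0.03, 0, -1, 0, 0, -0.05, 0, -1, -0.0111, 0.0506, -0.04, 0, -1, -0.0111, 0.0506, 0, 0, -1, -0.0111, 0.0506, 0, 0, -1, -0.0111, 0.0506, 0, 0, -1, -0.0111, 0.0506, 0, 0, -1, 0, 0, 0, 0.147, -1, 0, 0, 0, 0.14, -1, 0, 0, 0, 0, -1, 0, 0, 0, 0, -1, 0, 0, 0, 0])

```text
time: 13.2
position: [0.5379, 0.0163, 0.1035]
tool_rot: [0.999, -0.038, -0.0, -0.0]
ft_force: [-0.5, -1.0, -2.1]
grip_width: 0.0358
grip_force: 25.0
```

```bash
python3 - <<'E'
from h import *
goto(.538,.0136,.008,-.077)
im,d=look('side',); W=world('side',d)
hsv=cv2.cvtColor(im,cv2.COLOR_RGB2HSV); m=cv2.inRange(hsv,np.array([0,150,60]),np.array([6,255,255]))>0
m&=(W[...,2]>.05)&(abs(W[...,1])<.09)&(abs(W[...,0]-.54)<.08)
print(m.sum(),np.percentile(W[m],[3,50,97],axis=0).round(4).tolist())
E
```

```text
t=13.2 pos [0.5379 0.0163 0.1035] psi -0.076 | tx 0.0003 ty 0.0027 tz 0.0955 roll 0.001 | q6 after ~ 1.67 w 0.0358 f 25.0 [-0.5 -1.  -2.1]
137 [[0.4984, -0.0013, 0.1213], [0.517, 0.0195, 0.1282], [0.54, 0.0397, 0.1333]]
```

Emit:
arm_command(deltas=[-1, 0, 0.0025, 0.04, 0, -1, 0, 0, 0.04, 0, -1, 0, 0, 0.012, 0, -1, 0, 0, 0.003, 0, -1, 0, 0, 0.002, 0, -1, 0, 0, 0, 0, -1, 0, 0, 0, 0])

```text
time: 14.12
position: [0.5384, 0.0134, 0.0074]
tool_rot: [0.999, -0.039, 0.001, 0.0]
ft_force: [1.0, -0.9, -0.9]
grip_width: 0.0355
grip_force: 25.0
```

```bash
python3 -c "
from h import *
goto(.538,.0136,.0055,-.077)"
```

```text
t=14.1 pos [0.5384 0.0134 0.0074] psi -0.077 | tx -0.0004 ty -0.0001 tz 0.0019 roll -0.000 | q6 after ~ 1.67 w 0.0355 f 25.0 [ 1.  -0.9 -0.9]
```

Lower 2 mm more, release, rise, and head back for the second red.

Emit:
arm_command(deltas=[-1, 0, 0, 0.001, 0, -1, 0, 0, 0.001, 0, -1, 0, 0, 0, 0, 0.4, 0, 0, 0, 0, 0.4, 0, 0, 0, 0, 0.4, 0, 0, 0, 0, 0.4, 0, 0, 0, 0, 0.4, 0, 0, -0.06, 0, 0.4, 0, 0, -0.06, 0, 0.4, 0, 0, 0, 0])

```text
time: 15.38
position: [0.5416, 0.0129, 0.1289]
tool_rot: [0.999, -0.038, 0.005, 0.001]
ft_force: [-0.0, -0.1, -0.8]
grip_width: 0.0607
grip_force: 0.0
```

```bash
python3 - <<'E'
from h import *
goto(.537,.373,.1,-.11)
E
```

```text
t=15.4 pos [0.5416 0.0129 0.1289] psi -0.077 | tx -0.0323 ty -0.3586 tz 0.0289 roll 0.033 | q6 after ~ 2.29 w 0.0607 f 0.0 [-0.  -0.1 -0.8]
```

Emit:
arm_command(deltas=[0.4, -0.0048, -0.0598, 0, 0, 0.4, -0.0048, -0.0598, 0, 0, 0.4, -0.0048, -0.0598, 0, 0, 0.4, -0.0048, -0.0598, 0, 0, 0.4, -0.0048, -0.0598, 0, 0, 0.4, -0.0048, -0.0598, 0, 0.033, 0.4, 0, 0, 0.04, 0, 0.4, 0, 0, 0.04, 0, 0.4, 0, 0, 0.02, 0, 0.4, 0, 0, 0, 0, 0.4, 0, 0, 0, 0])

```text
time: 16.75
position: [0.5379, 0.3737, 0.0256]
tool_rot: [0.998, -0.055, 0.001, -0.001]
ft_force: [0.1, 0.1, -0.0]
grip_width: 0.0611
grip_force: 0.0
```

```bash
python3 - <<'E'
from h import *
goto(.537,.373,-.0145,-.11)
for n in('top','side'):
    im,d=look(n)
    for o in shapes(n,im,*COL['red'][:2],.032,roi=(230,155,300,210)): print(n,o)
E
```

```text
t=16.8 pos [0.5379 0.3737 0.0256] psi -0.111 | tx -0.0009 ty 0.0008 tz 0.0401 roll -0.001 | q6 after ~ 2.29 w 0.0611 f 0.0 [ 0.1  0.1 -0. ]
top ([278.0, 181.7], [0.539, 0.0129], -0.082, [0.0827, 0.0366])
side ([262.1, 182.4], [0.5347, 0.0214], -0.108, [0.0834, 0.0439])
```

The first red is within 1 mm of the seat centre in the top view. Now the second red.

Emit:
arm_command(deltas=[0.4, -0.001, 0.001, 0.03, 0, 0.4, 0, 0, 0.008, 0, 0.4, 0, 0, 0.002, 0, 0.4, 0, 0, 0, 0, 0.4, 0, 0, 0, 0, -1, 0, 0, 0, 0, -1, 0, 0, 0, 0, -1, 0, 0, 0, 0, -1, 0, 0, 0, 0, -1, 0, 0, 0, 0, -1, 0, 0, 0, 0])

```text
time: 18.23
position: [0.5357, 0.3726, -0.0155]
tool_rot: [0.998, -0.055, -0.0, -0.0]
ft_force: [-0.4, 0.1, 0.5]
grip_width: 0.0356
grip_force: 25.0
```

```bash
python3 - <<'E'
from h import *
goto(.538,.0136,.1,-.077)
E
```

```text
t=18.2 pos [ 0.5357  0.3726 -0.0155] psi -0.110 | tx 0.0418 ty 0.3565 tz -0.1155 roll -0.033 | q6 after ~ 1.67 w 0.0356 f 25.0 [-0.4  0.1  0.5]
```

Emit:
arm_command(deltas=[-1, 0, 0, -0.04, 0, -1, 0, 0, -0.04, 0, -1, 0.007, 0.0594, -0.035, 0, -1, 0.007, 0.0594, 0, 0, -1, 0.007, 0.0594, 0, 0, -1, 0.007, 0.0594, 0, 0, -1, 0.007, 0.0594, 0, 0, -1, 0.006, 0.0594, 0, 0, -1, 0, 0, 0, -0.033, -1, 0, 0, 0, 0, -1, 0, 0, 0, 0])

```text
time: 19.6
position: [0.5368, 0.0212, 0.0959]
tool_rot: [0.999, -0.038, -0.0, -0.0]
ft_force: [0.1, 0.4, -1.6]
grip_width: 0.0357
grip_force: 25.0
```

```bash
python3 - <<'E'
from h import *
goto(.5375,.0136,.020,-.077)
E
```

```text
t=19.6 pos [0.5368 0.0212 0.0959] psi -0.075 | tx 0.0013 ty 0.0075 tz 0.0759 roll 0.002 | q6 after ~ 1.67 w 0.0357 f 25.0 [ 0.1  0.4 -1.6]
```

Emit:
arm_command(deltas=[-1, 0.001, 0.0075, 0.03, 0, -1, 0, 0, 0.03, 0, -1, 0, 0, 0.014, 0, -1, 0, 0, 0.003, 0, -1, 0, 0, 0, 0, -1, 0, 0, 0, 0])

```text
time: 20.35
position: [0.5384, 0.0122, 0.02]
tool_rot: [0.999, -0.038, 0.001, 0.0]
ft_force: [0.3, -0.3, -0.5]
grip_width: 0.0355
grip_force: 25.0
```

```bash
python3 - <<'E'
from h import *
goto(.5375,.0136,.0165,-.077)
E
```

```text
t=20.4 pos [0.5384 0.0122 0.02  ] psi -0.077 | tx -0.0010 ty -0.0014 tz 0.0035 roll 0.000 | q6 after ~ 1.67 w 0.0355 f 25.0 [ 0.3 -0.3 -0.5]
```

Emit:
arm_command(deltas=[-1, -0.001, -0.0014, 0.0015, 0, -1, 0, 0, 0.0015, 0, -1, 0, 0, 0, 0, -1, 0, 0, 0, 0, 0.4, 0, 0, 0, 0, 0.4, 0, 0, 0, 0, 0.4, 0, 0, 0, 0, 0.4, 0, 0, 0, 0, 0.4, 0, 0, -0.05, 0, 0.4, 0, 0, -0.05, 0, 0.4, 0, 0, 0, 0, 0.4, 0, 0, 0, 0])

```text
time: 21.85
position: [0.5362, 0.0137, 0.1159]
tool_rot: [0.999, -0.039, -0.0, -0.0]
ft_force: [0.2, 0.1, 0.2]
grip_width: 0.061
grip_force: 0.0
```

```bash
python3 - <<'E'
from h import *
goto(.534,.181,.03,-.29)
E
```

```text
t=21.9 pos [0.5362 0.0137 0.1159] psi -0.077 | tx -0.0151 ty -0.1667 tz 0.0859 roll 0.213 | q6 after ~ 2.19 w 0.0610 f 0.0 [0.2 0.1 0.2]
```

Emit:
arm_command(deltas=[0.4, -0.005, -0.0556, 0, 0, 0.4, -0.005, -0.0556, 0, 0, 0.4, -0.005, -0.0556, 0, 0, 0.4, 0, 0, 0.043, 0.11, 0.4, 0, 0, 0.043, 0.103, 0.4, 0, 0, 0, 0, 0.4, 0, 0, 0, 0, 0.4, 0, 0, 0, 0])

```text
time: 22.85
position: [0.5359, 0.181, 0.0315]
tool_rot: [0.99, -0.144, 0.001, -0.0]
ft_force: [-1.0, -0.4, 0.2]
grip_width: 0.0611
grip_force: 0.0
```

```bash
python3 - <<'E'
from h import *
goto(.534,.181,-.0165,-.29)
for n in('top','side'):
    im,d=look(n)
    for o in shapes(n,im,*COL['red'][:2],.044,roi=(230,150,300,210)): print(n,o)
E
```

```text
t=22.9 pos [0.5359 0.181  0.0315] psi -0.290 | tx -0.0018 ty 0.0005 tz 0.0480 roll 0.000 | q6 after ~ 2.19 w 0.0611 f 0.0 [-1.  -0.4  0.2]
top ([278.1, 181.6], [0.5367, 0.0131], -0.085, [0.0823, 0.0366])
side ([268.8, 184.0], [0.5064, 0.0304], -1.397, [0.056, 0.0339])
```

Emit:
arm_command(deltas=[0.4, -0.002, 0, 0.035, 0, 0.4, 0, 0, 0.01, 0, 0.4, 0, 0, 0.003, 0, 0.4, 0, 0, 0, 0, 0.4, 0, 0, 0, 0, -1, 0, 0, 0, 0, -1, 0, 0, 0, 0, -1, 0, 0, 0, 0, -1, 0, 0, 0, 0, -1, 0, 0, 0, 0])

```text
time: 24.2
position: [0.5327, 0.1816, -0.0178]
tool_rot: [0.989, -0.145, 0.0, 0.0]
ft_force: [-1.3, -0.0, 0.7]
grip_width: 0.0357
grip_force: 25.0
```

```bash
python3 - <<'E'
from h import *
im,d=look('side'); o=[o for o in shapes('side',im,*COL['orange'],amin=300,roi=(280,105,365,155))]; print(o)
im,d=look('top'); print(shapes('top',im,*COL['orange'],amin=150)); 
goto(.51,-.34,.12,-.071)
E
```

```text
[([300.0, 134.7], [0.5337, -0.2832], -0.712, [0.2767, 0.117])]
[([401.2, 205.9], [0.4736, -0.3495], -0.039, [0.2109, 0.1211])]
t=24.3 pos [ 0.5327  0.1816 -0.0178] psi -0.290 | tx 0.1275 ty 0.5063 tz -0.1378 roll -0.219 | q6 after ~ 1.05 w 0.0356 f 25.0 [-0.4 -0.8  1.8]
```

Emit:
arm_command(deltas=[-1, 0, 0, -0.04, 0, -1, 0, 0, -0.05, 0, -1, 0.0139, 0.0514, -0.04, 0, -1, 0.0139, 0.0514, 0, 0, -1, 0.0139, 0.0514, 0, 0, -1, 0.0139, 0.0514, 0, 0, -1, 0.0139, 0.0514, 0, 0, -1, 0.0139, 0.0514, 0, 0, -1, 0.0139, 0.0514, 0, 0, -1, 0.0139, 0.0514, 0, 0, -1, 0.0139, 0.0514, 0, 0, -1, 0.0139, 0.0514, 0, -0.1])

```text
time: 25.8
position: [0.5184, -0.3488, 0.1091]
tool_rot: [0.996, -0.094, -0.0, -0.0]
ft_force: [0.0, 0.0, -0.2]
grip_width: 0.0354
grip_force: 25.0
```

```bash
python3 - <<'E'
from h import *
goto(.519,-.351,.01,-.04)
E
```

```text
t=25.8 pos [ 0.5184 -0.3488  0.1091] psi -0.188 | tx 0.0010 ty 0.0020 tz 0.0991 roll -0.148 | q6 after ~ 1.02 w 0.0354 f 25.0 [ 0.   0.  -0.2]
```

Emit:
arm_command(deltas=[-1, 0.001, 0.002, 0.04, -0.148, -1, 0, 0, 0.04, 0, -1, 0, 0, 0.03, 0, -1, 0, 0, 0.004, 0, -1, 0, 0, 0, 0, 0.3, 0, 0, 0, 0, 0.3, 0, 0, 0, 0, 0.3, 0, 0, 0, 0, 0.3, 0, 0, -0.05, 0, 0.4, 0, 0, -0.06, 0, 0.4, 0, 0, -0.02, 0, 0.4, 0, 0, 0, 0])

```text
time: 27.3
position: [0.5207, -0.3506, 0.1282]
tool_rot: [1.0, -0.021, 0.002, 0.002]
ft_force: [-0.3, -0.3, -0.7]
grip_width: 0.0606
grip_force: 0.0
```

```bash
python3 - <<'E'
from h import *
goto(.4282,.1705,.12,.232)
E
```

```text
t=27.3 pos [ 0.5207 -0.3506  0.1282] psi -0.042 | tx -0.1143 ty -0.5167 tz 0.0082 roll -0.274 | q6 after ~ 1.72 w 0.0606 f 0.0 [-0.3 -0.3 -0.7]
```

Emit:
arm_command(deltas=[0.4, -0.0127, -0.0574, 0, 0, 0.4, -0.0127, -0.0574, 0, 0, 0.4, -0.0127, -0.0574, 0, 0, 0.4, -0.0127, -0.0574, 0, 0, 0.4, -0.0127, -0.0574, 0, 0, 0.4, -0.0127, -0.0574, 0, 0, 0.4, -0.0127, -0.0574, 0, 0, 0.4, -0.0127, -0.0574, 0, 0, 0.4, -0.0127, -0.0574, 0.02, 0, 0.4, 0, 0, 0.03, -0.14, 0.4, 0, 0, 0.04, -0.134, 0.4, 0, 0, 0, 0])

```text
time: 28.8
position: [0.4235, 0.1712, 0.0326]
tool_rot: [0.993, 0.115, -0.005, 0.0]
ft_force: [0.2, -0.7, 0.3]
grip_width: 0.0609
grip_force: 0.0
```

```bash
python3 - <<'E'
from h import *
goto(.4282,.1705,-.019,.232)
E
```

```text
t=28.8 pos [0.4235 0.1712 0.0326] psi 0.231 | tx 0.0045 ty 0.0017 tz 0.0516 roll -0.001 | q6 after ~ 1.72 w 0.0609 f 0.0 [ 0.2 -0.7  0.3]
```

Emit:
arm_command(deltas=[0.4, 0.003, 0.001, 0.03, 0, 0.4, 0, 0, 0.01, 0, 0.4, 0, 0, 0.005, 0, 0.4, 0, 0, 0, 0, 0.4, 0, 0, 0, 0])

```text
time: 29.42
position: [0.4307, 0.1712, -0.0086]
tool_rot: [0.993, 0.115, 0.001, -0.0]
ft_force: [0.5, -0.2, -0.3]
grip_width: 0.0612
grip_force: 0.0
```

```bash
python3 - <<'E'
from h import *
goto(.4282,.1705,-.019,.232)
E
```

```text
t=29.4 pos [ 0.4307  0.1712 -0.0086] psi 0.231 | tx -0.0026 ty 0.0001 tz 0.0104 roll -0.001 | q6 after ~ 1.72 w 0.0612 f 0.0 [ 0.5 -0.2 -0.3]
```

Emit:
arm_command(deltas=[0.4, -0.0025, 0, 0.005, 0, 0.4, 0, 0, 0.003, 0, 0.4, 0, 0, 0.002, 0, 0.4, 0, 0, 0, 0, -1, 0, 0, 0, 0, -1, 0, 0, 0, 0, -1, 0, 0, 0, 0, -1, 0, 0, 0, 0, -1, 0, 0, 0, 0, -1, 0, 0, 0, 0])

```text
time: 30.68
position: [0.4279, 0.1706, -0.0193]
tool_rot: [0.993, 0.116, 0.0, 0.0]
ft_force: [0.6, -0.4, 0.9]
grip_width: 0.0356
grip_force: 25.0
```

```bash
python3 - <<'E'
from h import *
goto(.519,-.351,.12,-.04)
E
```

```text
t=30.7 pos [ 0.4279  0.1706 -0.0193] psi 0.232 | tx -0.0311 ty 0.5286 tz -0.1393 roll 0.272 | q6 after ~ 1.02 w 0.0356 f 25.0 [ 0.6 -0.4  0.9]
```

Emit:
arm_command(deltas=[-1, 0, 0, -0.04, 0, -1, 0, 0, -0.05, 0, -1, -0.0131, 0.056, -0.045, 0, -1, -0.0131, 0.056, 0, 0, -1, -0.0131, 0.056, 0, 0, -1, -0.0131, 0.056, 0, 0, -1, -0.0131, 0.056, 0, 0, -1, -0.0131, 0.056, 0, 0, -1, -0.0131, 0.056, 0, 0, -1, -0.0131, 0.056, 0, 0, -1, -0.0131, 0.056, 0, 0, -1, 0, 0, 0, 0.14])

```text
time: 32.17
position: [0.4294, -0.3444, 0.1092]
tool_rot: [0.999, 0.042, 0.001, 0.002]
ft_force: [-0.3, 0.9, -0.3]
grip_width: 0.0352
grip_force: 25.0
```

```bash
python3 - <<'E'
from h import *
goto(.429,-.347,-.006,-.04)
im,d=look('top'); print(shapes('top',im,*COL['orange'],amin=150)); 
E
```

```text
t=32.2 pos [ 0.4294 -0.3444  0.1092] psi 0.083 | tx -0.0006 ty 0.0026 tz 0.1152 roll 0.123 | q6 after ~ 0.93 w 0.0352 f 25.0 [-0.3  0.9 -0.3]
[]
```

Emit:
arm_command(deltas=[-1, 0, 0.0025, 0.04, 0.123, -1, 0, 0, 0.04, 0, -1, 0, 0, 0.03, 0, -1, 0, 0, 0.004, 0, -1, 0, 0, 0, 0, 0.3, 0, 0, 0, 0, 0.3, 0, 0, 0, 0, 0.3, 0, 0, 0, 0, 0.3, 0, 0, -0.05, 0, 0.4, 0, 0, -0.06, 0, 0.4, 0, 0, -0.02, 0, 0.4, 0, 0, 0, 0])

```text
time: 33.72
position: [0.43, -0.3423, 0.1272]
tool_rot: [1.0, -0.016, 0.002, 0.002]
ft_force: [-0.6, 0.3, -1.7]
grip_width: 0.0607
grip_force: 0.0
```

```bash
python3 - <<'E'
from h import *
goto(.4275,.283,.12,.255)
E
```

```text
t=33.7 pos [ 0.43   -0.3423  0.1272] psi -0.031 | tx -0.0219 ty -0.6249 tz 0.0072 roll -0.286 | q6 after ~ 1.9 w 0.0607 f 0.0 [-0.6  0.3 -1.7]
```

Emit:
arm_command(deltas=[0.4, -0.002, -0.0568, 0, 0, 0.4, -0.002, -0.0568, 0, 0, 0.4, -0.002, -0.0568, 0, 0, 0.4, -0.002, -0.0568, 0, 0, 0.4, -0.002, -0.0568, 0, 0, 0.4, -0.002, -0.0568, 0, 0, 0.4, -0.002, -0.0568, 0, 0, 0.4, -0.002, -0.0568, 0, 0, 0.4, -0.002, -0.0568, 0, 0, 0.4, -0.002, -0.0568, 0, 0, 0.4, -0.002, -0.0568, 0, 0, 0.4, 0, 0, 0.03, -0.15])

```text
time: 35.22
position: [0.4276, 0.2884, 0.095]
tool_rot: [0.998, 0.064, 0.003, -0.001]
ft_force: [0.2, -0.6, -0.7]
grip_width: 0.0609
grip_force: 0.0
```

```bash
python3 - <<'E'
from h import *
goto(.4275,.283,-.019,.255)
im,d=look('top')
for k in ('orange','brass','blue'):
    print(k,shapes('top',im,*COL[k],roi=(350,150,440,260)))
E
```

```text
t=35.2 pos [0.4276 0.2884 0.095 ] psi 0.129 | tx -0.0008 ty 0.0053 tz 0.1140 roll -0.126 | q6 after ~ 1.9 w 0.0609 f 0.0 [ 0.2 -0.6 -0.7]
orange [([401.1, 205.8], [0.4739, -0.3495], -0.038, [0.2115, 0.121])]
brass [([399.4, 220.7], [0.4299, -0.3433], -0.03, [0.0762, 0.0343])]
blue [([401.0, 189.0], [0.5242, -0.3517], -0.054, [0.0758, 0.0325])]
```

Blue and brass lie in the tray, which has not moved. Next is the second brass.

Emit:
arm_command(deltas=[0.4, 0, 0.004, 0.05, -0.126, 0.4, 0, 0, 0.04, 0, 0.4, 0, 0, 0.01, 0, 0.4, 0, 0, 0.005, 0, 0.4, 0, 0, 0, 0, 0.4, 0, 0, 0, 0])

```text
time: 36.02
position: [0.4279, 0.2803, -0.0087]
tool_rot: [0.993, 0.122, 0.001, -0.0]
ft_force: [-0.5, 0.6, 0.1]
grip_width: 0.0609
grip_force: 0.0
```

```bash
python3 - <<'E'
from h import *
goto(.4275,.283,-.019,.255)
E
```

```text
t=36.0 pos [ 0.4279  0.2803 -0.0087] psi 0.245 | tx 0.0002 ty -0.0027 tz 0.0103 roll -0.010 | q6 after ~ 1.9 w 0.0609 f 0.0 [-0.5  0.6  0.1]
```

Emit:
arm_command(deltas=[0.4, 0, -0.0025, 0.005, -0.01, 0.4, 0, 0, 0.003, 0, 0.4, 0, 0, 0.002, 0, 0.4, 0, 0, 0, 0, -1, 0, 0, 0, 0, -1, 0, 0, 0, 0, -1, 0, 0, 0, 0, -1, 0, 0, 0, 0, -1, 0, 0, 0, 0, -1, 0, 0, 0, 0])

```text
time: 37.28
position: [0.4264, 0.2824, -0.0199]
tool_rot: [0.992, 0.127, -0.0, 0.0]
ft_force: [-0.5, -0.3, -0.7]
grip_width: 0.0354
grip_force: 25.0
```

```bash
python3 - <<'E'
from h import *
goto(.519,-.351,.11,-.04)
E
```

```text
t=37.3 pos [ 0.4264  0.2824 -0.0199] psi 0.255 | tx -0.0701 ty 0.6363 tz -0.1299 roll 0.295 | q6 after ~ 1.02 w 0.0354 f 25.0 [-0.5 -0.3 -0.7]
```

Emit:
arm_command(deltas=[-1, 0, 0, -0.055, 0, -1, -0.0064, 0.05, -0.037, 0, -1, -0.0064, 0.05, -0.037, 0, -1, -0.0064, 0.0595, 0, 0, -1, -0.0064, 0.0595, 0, 0, -1, -0.0064, 0.0595, 0, 0, -1, -0.0064, 0.0595, 0, 0, -1, -0.0064, 0.0595, 0, 0, -1, -0.0064, 0.0595, 0, 0, -1, -0.0064, 0.0595, 0, 0, -1, -0.0064, 0.0595, 0, 0, -1, -0.0064, 0.0595, 0, 0])

```text
time: 38.78
position: [0.5182, -0.3519, 0.1088]
tool_rot: [0.992, 0.127, -0.0, -0.0]
ft_force: [1.5, -0.6, -0.4]
grip_width: 0.0356
grip_force: 25.0
```

```bash
python3 - <<'E'
from h import *
goto(.52,-.351,.006,-.04)
E
```

```text
t=38.8 pos [ 0.5182 -0.3519  0.1088] psi 0.254 | tx 0.0020 ty -0.0004 tz 0.1028 roll 0.294 | q6 after ~ 1.02 w 0.0356 f 25.0 [ 1.5 -0.6 -0.4]
```

Emit:
arm_command(deltas=[-1, 0.002, 0, 0, 0.15, -1, 0, 0, 0.04, 0.144, -1, 0, 0, 0.045, 0, -1, 0, 0, 0.02, 0, -1, 0, 0, 0.003, 0, -1, 0, 0, 0, 0, 0.3, 0, 0, 0, 0, 0.3, 0, 0, 0, 0, 0.3, 0, 0, 0, 0, 0.3, 0, 0, -0.05, 0, 0.4, 0, 0, -0.06, 0, 0.4, 0, 0, -0.01, 0])

```text
time: 40.28
position: [0.523, -0.3521, 0.1262]
tool_rot: [1.0, -0.02, 0.004, 0.003]
ft_force: [0.8, 0.5, -0.2]
grip_width: 0.0603
grip_force: 0.0
```

```bash
python3 - <<'E'
from h import *
goto(.4255,.383,.12,.278)
E
```

```text
t=40.3 pos [ 0.523  -0.3521  0.1262] psi -0.039 | tx -0.1262 ty -0.7308 tz 0.0062 roll -0.317 | q6 after ~ 2.03 w 0.0603 f 0.0 [ 0.8  0.5 -0.2]
```

Emit:
arm_command(deltas=[0.4, -0.0103, -0.0602, 0, 0, 0.4, -0.0103, -0.0602, 0, 0, 0.4, -0.0103, -0.0602, 0, 0, 0.4, -0.0103, -0.0602, 0, 0, 0.4, -0.0103, -0.0602, 0, 0, 0.4, -0.0103, -0.0602, 0, 0, 0.4, -0.0103, -0.0602, 0, 0, 0.4, -0.0103, -0.0602, 0, 0, 0.4, -0.0103, -0.0602, 0, 0, 0.4, -0.0103, -0.0602, 0, 0, 0.4, -0.0103, -0.0602, 0, 0, 0.4, -0.0103, -0.0602, 0, 0])

```text
time: 41.78
position: [0.4241, 0.3786, 0.1204]
tool_rot: [1.0, -0.019, -0.0, 0.0]
ft_force: [1.7, -0.0, -0.4]
grip_width: 0.0612
grip_force: 0.0
```

```bash
python3 - <<'E'
from h import *
goto(.4255,.383,.02,.278)
im,d=look('top')
for k in ('orange','brass','blue'):
    print(k,shapes('top',im,*COL[k],roi=(350,150,440,260)))
E
```

```text
t=41.8 pos [0.4241 0.3786 0.1204] psi -0.039 | tx 0.0012 ty -0.0045 tz 0.1004 roll -0.317 | q6 after ~ 2.03 w 0.0612 f 0.0 [ 1.7 -0.  -0.4]
orange [([399.5, 210.0], [0.4616, -0.344], 0.01, [0.208, 0.136])]
brass [([399.4, 220.6], [0.4302, -0.3434], -0.039, [0.0768, 0.0343]), ([401.6, 188.9], [0.5251, -0.3544], -0.049, [0.0767, 0.0348])]
blue []
```

Both brass pieces are in the tray, one on top of the blue. Now the last blue.

Emit:
arm_command(deltas=[0.4, 0.001, -0.0045, 0, -0.16, 0.4, 0, 0, 0.05, -0.157, 0.4, 0, 0, 0.05, 0, 0.4, 0, 0, 0.025, 0, 0.4, 0, 0, 0, 0, 0.4, 0, 0, 0, 0])

```text
time: 42.58
position: [0.4268, 0.3815, -0.0033]
tool_rot: [0.99, 0.138, 0.0, -0.0]
ft_force: [0.2, 0.5, -0.1]
grip_width: 0.061
grip_force: 0.0
```

```bash
python3 - <<'E'
from h import *
goto(.4255,.383,-.018,.278)
E
```

```text
t=42.6 pos [ 0.4268  0.3815 -0.0033] psi 0.278 | tx -0.0009 ty -0.0018 tz 0.0147 roll -0.000 | q6 after ~ 2.03 w 0.0610 f 0.0 [ 0.2  0.5 -0.1]
```

Emit:
arm_command(deltas=[0.4, -0.001, -0.002, 0.007, 0, 0.4, 0, 0, 0.005, 0, 0.4, 0, 0, 0.002, 0, 0.4, 0, 0, 0, 0, -1, 0, 0, 0, 0, -1, 0, 0, 0, 0, -1, 0, 0, 0, 0, -1, 0, 0, 0, 0, -1, 0, 0, 0, 0, -1, 0, 0, 0, 0])

```text
time: 43.82
position: [0.4249, 0.383, -0.0179]
tool_rot: [0.99, 0.138, 0.0, 0.0]
ft_force: [0.1, -0.4, 0.9]
grip_width: 0.0355
grip_force: 25.0
```

```bash
python3 - <<'E'
from h import *
goto(.430,-.346,.11,-.04)
E
```

```text
t=43.8 pos [ 0.4249  0.383  -0.0179] psi 0.278 | tx -0.1950 ty 0.7024 tz -0.1279 roll 0.318 | q6 after ~ 0.93 w 0.0355 f 25.0 [ 0.1 -0.4  0.9]
```

Emit:
arm_command(deltas=[-1, 0, 0, -0.055, 0, -1, -0.0125, 0.045, -0.037, 0, -1, -0.0125, 0.045, -0.037, 0, -1, -0.0162, 0.0585, 0, 0, -1, -0.0162, 0.0585, 0, 0, -1, -0.0162, 0.0585, 0, 0, -1, -0.0162, 0.0585, 0, 0, -1, -0.0162, 0.0585, 0, 0, -1, -0.0162, 0.0585, 0, 0, -1, -0.0162, 0.0585, 0, 0, -1, -0.0162, 0.0585, 0, 0, -1, -0.0162, 0.0585, 0, 0])

```text
time: 45.32
position: [0.4293, -0.2586, 0.111]
tool_rot: [0.99, 0.138, 0.0, -0.0]
ft_force: [1.1, 0.1, -1.0]
grip_width: 0.0357
grip_force: 25.0
```

```bash
python3 - <<'E'
from h import *
goto(.430,-.346,-.002,-.04)
E
```

```text
t=45.3 pos [ 0.4293 -0.2586  0.111 ] psi 0.277 | tx -0.0232 ty 0.0842 tz 0.1130 roll 0.317 | q6 after ~ 0.93 w 0.0357 f 25.0 [ 1.1  0.1 -1. ]
```

Emit:
arm_command(deltas=[-1, -0.0116, 0.0421, 0, 0, -1, -0.0116, 0.0421, 0, 0, -1, 0, 0, 0.04, 0.16, -1, 0, 0, 0.045, 0.157, -1, 0, 0, 0.025, 0, -1, 0, 0, 0.003, 0, -1, 0, 0, 0, 0, 0.3, 0, 0, 0, 0, 0.3, 0, 0, 0, 0, 0.3, 0, 0, 0, 0, 0.3, 0, 0, -0.05, 0, 0.5, 0, 0, -0.06, 0])

```text
time: 46.82
position: [0.4297, -0.3432, 0.1082]
tool_rot: [1.0, -0.02, -0.001, -0.001]
ft_force: [-0.0, 0.3, -0.3]
grip_width: 0.0607
grip_force: 0.0
```

```bash
python3 - <<'E'
from h import *
im,d=look('top','t5'); im2,d2=look('side')
print('holder',shapes('top',im,[0,0,0],[180,110,115],.025,roi=(310,160,372,235)))
print('red',shapes('top',im,*COL['red'][:2],.044,roi=(230,150,300,210)))
goto(.497,-.1715,.12,-.08)
E
```

```text
holder [([344.7, 206.9], [0.4673, -0.1811], -0.638, [0.1993, 0.1428])]
red [([278.1, 181.5], [0.537, 0.0131], -0.081, [0.0819, 0.0364])]
t=46.9 pos [ 0.4338 -0.3477  0.1143] psi -0.039 | tx 0.0563 ty -0.1785 tz -0.0057 roll 0.041 | q6 after ~ 1.32 w 0.0636 f 0.0 [1.  0.3 0.1]
```

View pics/t5.png

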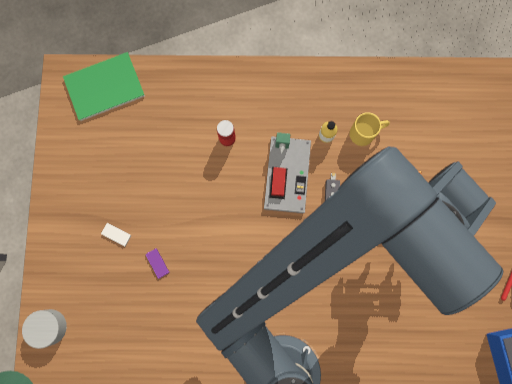

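The holder has been knocked aside: its end now shows at (333,188) under the arm. I'll move the arm clear and measure again.

Emit:
arm_command(deltas=[0.6, 0, -0.06, -0.02, 0, 0.6, 0, -0.06, 0, 0, 0.6, 0, -0.06, 0, 0, 0.6, 0, -0.06, 0, 0, 0.6, 0, -0.06, 0, 0, 0.6, 0, -0.06, 0, 0, 0.6, 0, -0.06, 0, 0, 0.6, 0, -0.06, 0, 0, 0.6, 0, -0.06, 0, 0, 0.6, 0, -0.06, 0, 0])

```text
time: 48.18
position: [0.4536, 0.2568, 0.1277]
tool_rot: [1.0, -0.019, 0.0, 0.0]
ft_force: [0.4, -0.2, 0.1]
grip_width: 0.0696
grip_force: 0.0
```

```bash
python3 - <<'E'
from h import *
im,d=look('top'); im2,d2=look('side')
for k in ('orange','brass','blue'): print(k,shapes('top',im,*COL[k],roi=(350,150,440,260)))
print('holder',shapes('top',im,[0,0,0],[180,110,120],.025,roi=(312,160,360,230)))
print('holder side',shapes('side',im2,[0,0,0],[180,110,100],.025,roi=(275,135,320,175)))
print('red',shapes('top',im,*COL['red'][:2],.044,roi=(230,150,300,210)))
a=np.vstack([cv2.resize(im[150:240,260:440],(720,360)),cv2.resize(im2[120:180,240:360],(480,240))[:, :].repeat(1,0) if 0 else cv2.copyMakeBorder(cv2.resize(im2[120:180,240:360],(480,240)),0,0,0,240,0)])
cv2.imwrite('pics/t6.png',a[...,::-1])
goto(.52,-.15,.1,-.08)
E
```

```text
orange [([399.2, 208.7], [0.4653, -0.3434], -0.0, [0.2099, 0.1402])]
brass [([401.7, 188.8], [0.5253, -0.3546], -0.032, [0.0763, 0.0345])]
blue [([401.3, 219.8], [0.4325, -0.3484], -0.029, [0.0761, 0.0341])]
holder [([331.5, 195.1], [0.5014, -0.1433], -0.07, [0.092, 0.0418])]
holder side [([292.5, 162.1], [0.4896, -0.1167], 0.082, [0.0958, 0.0376])]
red [([278.1, 181.6], [0.5368, 0.0132], -0.087, [0.0824, 0.0365])]
t=48.3 pos [0.4541 0.2602 0.128 ] psi -0.032 | tx 0.0792 ty 0.4079 tz 0.0280 roll 0.048 | q6 after ~ 1.37 w 0.0694 f 0.0 [-0.3 -0.9 -0.1]
```

View pics/t6.png

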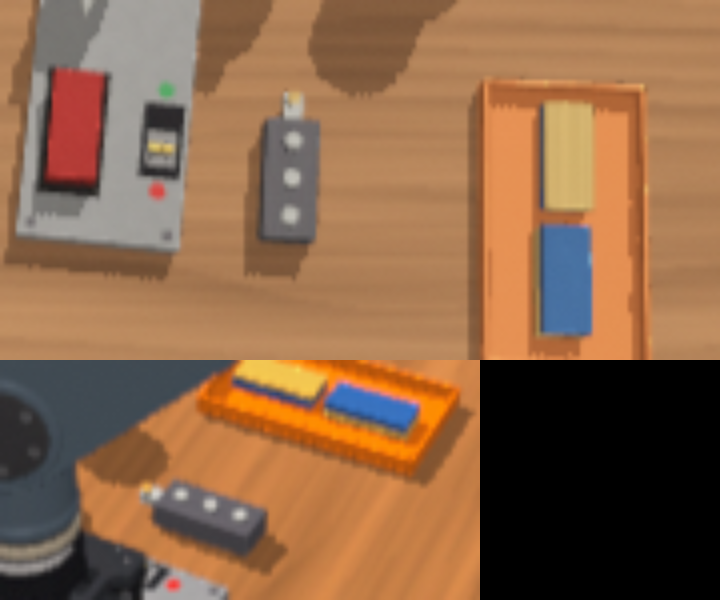

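The holder is at (331,195) in the top image, tip up-image. The red stack is square on the seat and four shims are in the tray. Now for the holder.

Emit:
arm_command(deltas=[0.6, 0.0086, 0.0572, 0, 0, 0.6, 0.0086, 0.0572, 0, 0, 0.4, 0.0086, 0.0572, 0, 0, 0.4, 0.0086, 0.0572, 0, 0, 0.4, 0.0086, 0.0572, 0, 0, 0.4, 0.0086, 0.0572, 0, 0, 0.4, 0.0086, 0.0572, 0, 0, 0.4, 0, 0, 0.03, 0.038, 0.4, 0, 0, 0.04, 0, 0.4, 0, 0, 0, 0, 0.4, 0, 0, 0, 0], newtons=40)

```text
time: 49.65
position: [0.4986, -0.148, 0.0585]
tool_rot: [0.999, -0.039, 0.0, 0.0]
ft_force: [0.8, 0.3, -0.4]
grip_width: 0.061
grip_force: 0.0
```

```bash
python3 - <<'E'
from h import *
goto(.5014,-.142,-.0145,-.07)
E
```

```text
t=49.6 pos [ 0.4986 -0.148   0.0585] psi -0.077 | tx 0.0024 ty -0.0062 tz 0.0730 roll -0.007 | q6 after ~ 1.36 w 0.0610 f 0.0 [ 0.8  0.3 -0.4]
```

Emit:
arm_command(deltas=[0.4, 0.0025, -0.006, 0.01, -0.007, 0.4, 0, 0, 0.04, 0, 0.4, 0, 0, 0.015, 0, 0.4, 0, 0, 0.005, 0, 0.4, 0, 0, 0.002, 0, 0.4, 0, 0, 0, 0, -1, 0, 0, 0, 0, -1, 0, 0, 0, 0, -1, 0, 0, 0, 0, -1, 0, 0, 0, 0, -1, 0, 0, 0, 0])

```text
time: 51.02
position: [0.5019, -0.1425, -0.0137]
tool_rot: [0.999, -0.035, 0.001, 0.001]
ft_force: [-0.8, -3.7, 3.3]
grip_width: 0.0398
grip_force: 40.0
```

```bash
python3 - <<'E'
from h import *
goto(.5375,.0136,.11,-.077)
E
```

```text
t=51.0 pos [ 0.5019 -0.1425 -0.0137] psi -0.070 | tx 0.0246 ty -0.1582 tz -0.1237 roll 0.007 | q6 after ~ 1.67 w 0.0398 f 40.0 [-0.8 -3.7  3.3]
```

Emit:
arm_command(deltas=[-1, 0, 0, -0.04, 0, -1, 0, 0, -0.045, 0, -1, 0.008, -0.0527, -0.039, 0, -1, 0.008, -0.0527, 0, 0, -1, 0.008, -0.0527, 0, 0.007, -1, 0, 0, 0, 0, -1, 0, 0, 0, 0, -1, 0, 0, 0, 0])

```text
time: 52.02
position: [0.535, 0.0106, 0.1071]
tool_rot: [0.999, -0.039, -0.001, -0.0]
ft_force: [-0.2, -0.4, -4.9]
grip_width: 0.0397
grip_force: 40.0
```

```bash
python3 - <<'E'
from h import *
goto(.537,.0136,.0303,-.077)
E
```

```text
t=52.0 pos [0.535  0.0106 0.1071] psi -0.079 | tx 0.0017 ty -0.0032 tz 0.0768 roll -0.002 | q6 after ~ 1.67 w 0.0397 f 40.0 [-0.2 -0.4 -4.9]
```

Emit:
arm_command(deltas=[-1, 0.0015, -0.003, 0.03, -0.002, -1, 0, 0, 0.03, 0, -1, 0, 0, 0.01, 0, -1, 0, 0, 0.003, 0, -1, 0, 0, 0, 0, -1, 0, 0, 0, 0])

```text
time: 52.78
position: [0.5383, 0.014, 0.0357]
tool_rot: [0.999, -0.038, 0.001, 0.0]
ft_force: [0.4, 0.0, -4.7]
grip_width: 0.0394
grip_force: 40.0
```

```bash
python3 - <<'E'
from h import *
goto(.537,.0136,.0303,-.077)
E
```

```text
t=52.8 pos [0.5383 0.014  0.0357] psi -0.075 | tx -0.0013 ty 0.0005 tz 0.0054 roll 0.002 | q6 after ~ 1.67 w 0.0394 f 40.0 [ 0.4  0.  -4.7]
```

Emit:
arm_command(deltas=[-1, -0.001, 0, 0.003, 0, -1, 0, 0, 0.001, 0, -1, 0, 0, 0.001, 0, -1, 0, 0, 0, 0, -1, 0, 0, 0, 0])

```text
time: 53.4
position: [0.5364, 0.0144, 0.0302]
tool_rot: [0.999, -0.038, 0.0, -0.0]
ft_force: [-2.6, 1.3, 4.1]
grip_width: 0.0398
grip_force: 40.0
```

Contact is felt (the weight now reads upward). I'll release gently and rise.

Emit:
arm_command(deltas=[0.2, 0, 0, 0, 0, 0.3, 0, 0, 0, 0, 0.4, 0, 0, 0, 0, 0.4, 0, 0, 0, 0, 0.4, 0, 0, -0.03, 0, 0.4, 0, 0, -0.05, 0, 0.4, 0, 0, -0.03, 0, 0.4, 0.0, 0.06, 0, 0, 0.4, 0.0, 0.06, 0, 0, 0.4, 0.0, 0.06, 0, 0, -1, 0.0, 0.06, 0, 0, -1, 0, 0, 0, 0])

```text
time: 54.9
position: [0.5188, -0.2301, 0.1399]
tool_rot: [0.999, -0.041, 0.001, 0.001]
ft_force: [-0.3, 0.5, -1.5]
grip_width: 0.0477
grip_force: 0.0
```

```bash
python3 - <<'E'
from h import *
im,d=look('top'); im2,d2=look('side')
print('holder',shapes('top',im,[0,0,0],[180,110,120],.069,roi=(262,155,291,202)))
print('ridge',shapes('top',im,[18,90,150],[32,255,255],.026,amin=3,roi=(290,175,312,197)))
a=np.hstack([cv2.resize(im[125:225,255:335],(400,500)),cv2.resize(im2[140:210,215:305],(400,311))[:0].reshape(0,400,3) if 0 else cv2.copyMakeBorder(cv2.resize(im2[140:210,215:305],(400,311)),0,189,0,0,0)])
cv2.imwrite('pics/t7.png',a[...,::-1])
E
```

```text
holder [([276.0, 185.8], [0.5193, 0.0203], -0.101, [0.1187, 0.0694])]
ridge []
```

View pics/t7.png

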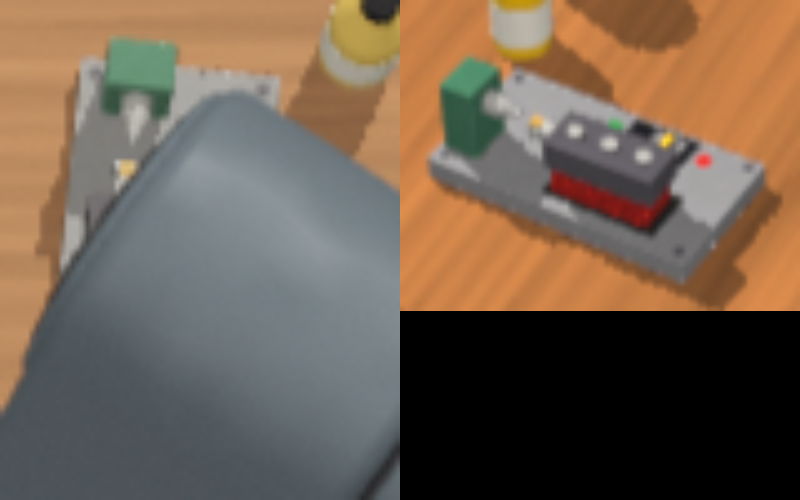

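The side view shows the holder sitting flat on the two reds, tip at the cone, with the switch ridge near the red dot. Next the switch: fingers shut, approach from the red side, and feel down.

```bash
python3 - <<'E'
from h import *
goto(.5086,-.0494,.02,-.077)
E
```

```text
t=55.0 pos [ 0.5179 -0.2253  0.1394] psi -0.077 | tx -0.0228 ty -0.1746 tz 0.1194 roll -0.000 | q6 after ~ 1.55 w 0.0404 f 0.0 [ 0.2  0.1 -0. ]
```

Emit:
arm_command(deltas=[-1, -0.0076, -0.0582, 0, 0, -1, -0.0076, -0.0582, 0, 0, -1, -0.0076, -0.0582, 0, 0, -1, 0, 0, 0.04, 0, -1, 0, 0, 0.04, 0, -1, 0, 0, 0.02, 0, -1, 0, 0, 0, 0, -1, 0, 0, 0, 0, -1, 0, 0, 0, 0], newtons=20)

```text
time: 56.12
position: [0.5096, -0.0491, 0.0409]
tool_rot: [0.999, -0.037, 0.001, 0.0]
ft_force: [0.1, 0.4, -0.1]
grip_width: 0.0006
grip_force: 0.0
```

```bash
python3 - <<'E'
from h import *
goto(.5086,-.0494,.006,-.077)
im2,d2=look('side'); im,d=look('top')
print(shapes('side',im2,[20,100,150],[32,255,255],.026,amin=3,roi=(262,163,285,185)))
a=im2[130:220,205:325]; cv2.imwrite('pics/s8.png',cv2.resize(a,None,fx=6,fy=6,interpolation=cv2.INTER_CUBIC)[...,::-1])
E
```

```text
t=56.1 pos [ 0.5096 -0.0491  0.0409] psi -0.075 | tx -0.0010 ty 0.0004 tz 0.0349 roll 0.002 | q6 after ~ 1.55 w 0.0006 f 0.0 [ 0.1  0.4 -0.1]
[([274.7, 171.0], [0.5242, -0.0503], 1.495, [0.0159, 0.0094])]
```

View pics/s8.png

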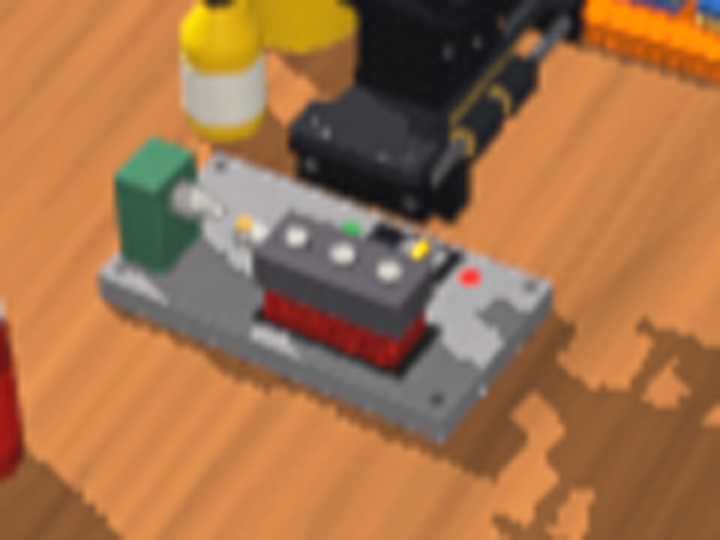

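The ridge (crop (420,248)) is still on the red side, and the fingers are hidden behind the gripper body. I'll feel down on the red side of it.

Emit:
arm_command(deltas=[-1, -0.002, 0, 0.02, 0, -1, 0, 0, 0.01, 0, -1, 0, 0, 0.001, 0, -1, 0, 0, 0, 0, -1, 0, 0, 0, 0])

```text
time: 56.85
position: [0.5073, -0.0491, 0.0092]
tool_rot: [0.999, -0.038, 0.0, 0.0]
ft_force: [-0.5, 1.0, 0.4]
grip_width: 0.0007
grip_force: 0.0
```

Emit:
arm_command(deltas=[-1, 0, 0, 0.001, 0, -1, 0, 0, 0.001, 0, -1, 0, 0, 0.001, 0, -1, 0, 0, 0, 0])

```text
time: 57.35
position: [0.5068, -0.049, 0.0056]
tool_rot: [0.999, -0.038, -0.0, -0.0]
ft_force: [0.4, 0.1, 0.2]
grip_width: 0.0005
grip_force: 0.0
```

Emit:
arm_command(deltas=[-1, 0, 0, 0.001, 0, -1, 0, 0, 0, 0, -1, 0, 0, 0.001, 0, -1, 0, 0, 0, 0])

```text
time: 57.85
position: [0.5068, -0.049, 0.0037]
tool_rot: [0.999, -0.038, -0.0, -0.0]
ft_force: [-0.4, -0.3, 0.1]
grip_width: 0.0003
grip_force: 0.0
```

Emit:
arm_command(deltas=[-1, 0.002, 0, 0, 0, -1, 0.002, 0, 0, 0, -1, 0.002, 0, 0, 0, -1, 0.002, 0, 0, 0, -1, 0.001, 0, 0, 0, -1, 0, 0, 0, 0, -1, 0, 0, 0, 0])

```text
time: 58.72
position: [0.5165, -0.0498, 0.0037]
tool_rot: [0.999, -0.038, 0.001, 0.0]
ft_force: [-1.3, -0.2, -0.4]
grip_width: 0.0005
grip_force: 0.6
```

Emit:
arm_command(deltas=[-1, 0.001, 0, 0, 0, -1, 0.001, 0, 0, 0, -1, 0.001, 0, 0, 0, -1, 0, 0, 0, 0])

```text
time: 59.22
position: [0.5195, -0.0501, 0.0039]
tool_rot: [0.999, -0.038, 0.001, 0.0]
ft_force: [0.1, 0.2, -0.3]
grip_width: 0.0002
grip_force: 0.0
```

Emit:
arm_command(deltas=[-1, 0.001, 0, 0, 0, -1, 0.001, 0, 0, 0, -1, 0.001, 0, 0, 0, -1, 0, 0, 0, 0, -1, -0.006, 0, 0, 0, -1, 0, 0, -0.03, 0, -1, 0, 0, -0.06, 0, -1, -0.02, -0.055, -0.02, 0, -1, -0.02, -0.055, 0, 0, -1, -0.02, -0.055, 0, 0, -1, -0.02, -0.055, 0, 0, -1, -0.02, -0.055, 0, 0])

```text
time: 60.72
position: [0.4355, 0.2335, 0.1138]
tool_rot: [0.999, -0.038, -0.0, 0.0]
ft_force: [0.5, -0.4, 0.2]
grip_width: 0.0004
grip_force: 0.0
```

```bash
python3 - <<'E'
from h import *
goto(.45,.3,.15,0)
im,d=look('top'); im2,d2=look('side')
print('ridge',shapes('top',im,[18,90,150],[32,255,255],.026,amin=3,roi=(290,170,312,197)))
print('tray',shapes('top',im,*COL['orange'],amin=200,roi=(350,150,440,260)),shapes('top',im,*COL['brass'],roi=(350,150,440,260)),shapes('top',im,*COL['blue'],roi=(350,150,440,260)))
a=np.hstack([cv2.resize(im[125:225,255:335],(400,500),interpolation=cv2.INTER_CUBIC),cv2.copyMakeBorder(cv2.resize(im2[140:210,215:305],(400,311)),0,189,0,0,0)])
cv2.imwrite('pics/t9.png',a[...,::-1])
h=cv2.inRange(cv2.cvtColor(im,cv2.COLOR_RGB2HSV),np.array([110,0,0]),np.array([180,90,120]))
print('holder',shapes('top',im,[0,0,0],[180,110,105],.069,roi=(268,155,290,205)))
E
```

```text
t=60.7 pos [0.4355 0.2335 0.1138] psi -0.076 | tx 0.0094 ty -0.0674 tz -0.0362 roll -0.076 | q6 after ~ 2.16 w 0.0004 f 0.0 [ 0.5 -0.4  0.2]
ridge [([300.5, 182.5], [0.5381, -0.0532], -1.563, [0.0181, 0.0054])]
tray [([401.2, 205.8], [0.4739, -0.3495], -0.038, [0.2112, 0.1211])] [([401.6, 188.8], [0.5254, -0.3544], -0.035, [0.0768, 0.0348])] [([401.3, 219.8], [0.4325, -0.3484], -0.029, [0.0761, 0.0341])]
holder [([274.6, 190.4], [0.5058, 0.0241], 0.298, [0.0801, 0.0369])]
```

View pics/t9.png

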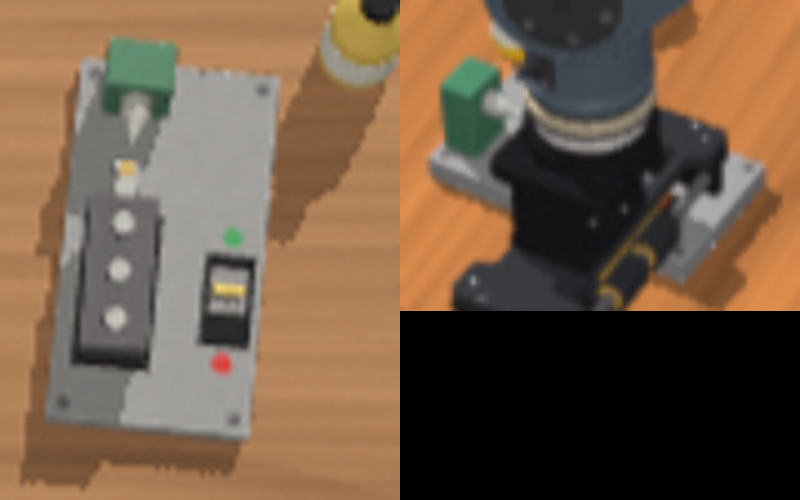

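The ridge moved 12 mm (now (300.5,182.5)), so the switch is on, and the holder sits square on the seat. I'll do a quick tip-position check, then hand in.

```bash
python3 - <<'E'
from h import *
c,s=np.cos(-.077),np.sin(-.077); q=np.array([.5389,.0124])
for uv,z in (((279.9,159),.066),((278.8,179),.069)):
    p=ray('top',uv,z)[:2]-q; print('seat frame',(p[0]*c+p[1]*s).round(4),(-p[0]*s+p[1]*c).round(4))
o=order.hand_in(); print(o)
E
```

```text
seat frame 0.0595 0.001
seat frame 0.0 -0.0002
the job is handed in; nothing more can be done
None
```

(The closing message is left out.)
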